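# Pack the hand planes away and lock the case

### The job

Pack up the plane case: stand every small hand plane upright on its sole in a bay of its own and lay the sharpening stone in the drawer; then slide the lid along its groove until it is fully home and have the drawer fully shut. Last of all swing the clamp bar right down across the mouth to lock the lid in, and leave the other tools on the bench undisturbed.

Things in the scene. Friction and masses are not known exactly. Their poses are not given: they have to be found in the camera images.
- case: Wooden plane case, fixed to the bench, 168 (case x) by 254 (case y) by 142 mm high. Origin under its centre, z up. The lid enters and the drawer comes out at its -y end (the mouth); the +y end is closed. On top four open bays side by side along y; the end walls of the bay space, 112 mm high, have inner faces at y = +-115 mm.
- groove_mouth (a point): Start of the lid groove: middle of the mouth, y = -127 mm, level with the ledges' top, 122 mm above the bench (case axes). Ledges at x = +-68 to +-84 mm, groove backs at x = +-79 mm; upper lips 134 to 142 mm above the bench, inner edges at x = +-68 mm. The first 46 mm have no lips, and there the groove backs flare outward to x = about +-93 mm to lead the lid in.
- bay0 (a point): Centre of the floor of the bay nearest the mouth (case axes), 64 mm above the bench. Each bay is 136 mm along case x and 44 mm wide along case y, pitch 48 mm, between ribs 12 mm high and 4 mm thick. A plane belongs in a bay with its length along case x, either way round.
- bay1 (a point): Centre of the floor of the second bay (case axes).
- bay2 (a point): Centre of the floor of the third bay (case axes).
- bay3 (a point): Centre of the floor of the bay nearest the closed end (case axes).
- lid_home (a point): Where the lid's origin lies when it is fully home in its groove (case axes), 122 mm above the bench; stops at the grooves' far ends halt it there.
- drawer (a joint): The drawer under the bays: m pulled out, towards case -y; 0 shut, at most 0.13. It slides with about 1 to 2 N and stays where it is left.
- drawer_floor (a point): Point on the drawer's inner floor, 14 mm above the bench, 51 mm behind the inner face of the drawer's front (case axes); moves with the drawer. Inside, the drawer is 112 mm wide (case x); its walls rise 32 mm above its floor, its front 40 mm; its back is 143 mm from this point towards +y. The part still under the case is roofed over.
- drawer_pull (a point): Middle of the outer (-y) face of the drawer's brass bar pull, 32 mm above the bench; the bar is 80 mm long along case x, 12 mm high. This face is 175 mm from the case's centre when the drawer is shut (48 mm out from the case end). Pushing it towards case +y shuts the drawer.
- clamp (a joint): Clamp bar at the mouth: rad; 0 is down, lying level just outside the lid's outer edge so that the lid cannot slide out; about 1.57 stands upright, up to 2.0 leans outward. Stiff hinge (about 0.13 N m): it stays where it is left and goes down with a few N. It comes fully down only when the lid is within 5 mm of home.
- clamp_pivot (a point): The clamp bar's hinge axis, parallel to case y, at the mouth on the case's +x side: 92 mm in x and -131 mm in y from the case's centre, 130 mm above the bench (case axes). From here the bar points to case (-cos q, 0, sin q) for joint value q.
- clamp_grip (a point): Centre of the red grip on the clamp bar, 104 mm from the pivot; the grip is 36 mm long, 18 mm wide (case y) and 16 mm thick. The steel bar is 14 mm wide and 12 mm thick; overall length from pivot 122 mm. This frame's x axis runs along the bar from the grip to the pivot.
- lid: Loose flat dark wooden lid, 154 (x) by 234 (y) by 8 mm, symmetric, about 0.28 kg. On its middle a pale wooden bar handle, 60 mm along x, 18 mm thick along y, rising 28 mm above the lid. Origin under its centre, z up. It goes into the groove flat, moving along case +y, its y axis along case y (either way round), with 2 mm play a side and 4 mm in height.
- stone: Loose two-tone (grey and orange) sharpening stone, 80 (x) by 40 (y) by 24 mm. Origin under its centre.
- plane0: One of two to four like small wooden hand planes (some starts have fewer: None): sole block 110 (x) by 34 (y) by 22 mm, with an upright pale grip on its middle 50 mm along x, 16 mm thick along y, reaching 47 mm above the sole's underside. Origin under its centre, z up. About 0.2 kg.
- plane1: One of two to four like small wooden hand planes (some starts have fewer: None): sole block 110 (x) by 34 (y) by 22 mm, with an upright pale grip on its middle 50 mm along x, 16 mm thick along y, reaching 47 mm above the sole's underside. Origin under its centre, z up. About 0.2 kg.
- plane2: One of two to four like small wooden hand planes (some starts have fewer: None): sole block 110 (x) by 34 (y) by 22 mm, with an upright pale grip on its middle 50 mm along x, 16 mm thick along y, reaching 47 mm above the sole's underside. Origin under its centre, z up. About 0.2 kg.
- plane3: One of two to four like small wooden hand planes (some starts have fewer: None): sole block 110 (x) by 34 (y) by 22 mm, with an upright pale grip on its middle 50 mm along x, 16 mm thick along y, reaching 47 mm above the sole's underside. Origin under its centre, z up. About 0.2 kg.
- glue: Bystander: white glue bottle, 56 mm across, 150 mm high, upright. Origin on its underside.
- tape: Bystander: yellow tape measure 70 by 35 by 65 mm. Origin on its underside.
- square: Bystander: try square, wooden stock 140 mm with a steel blade. Origin on its underside.
- tin: Bystander: green tin 80 mm across, 90 mm high. Origin on its underside.
- offcut: Bystander: wooden offcut 130 by 70 by 35 mm. Origin on its underside.
Things that resemble listed ones, but are neither listed nor needed, are in the scene too. What is shaped like the plane3 but purple is not meant.

How it is judged:
By the outcome, as a careful person would: the job done as asked, in the order asked, and still so for the second after the job is handed in, with the robot touching nothing.
Of plane0, plane1, plane2, plane3 only 2 to 4 are there at a start; the rules pass over those that are not, and their reading is None.
At some moment in a run one of plane0, plane1, plane2, plane3, stone, lid may be knocked a few centimetres aside while the robot is not near it.
It also fails if it takes over 210 s, if anything falls off the work surface, if the arm or the gripper's body presses on something with over 40 N, if the wrist force passes 120 N, or if a joint passes its speed limit or range.

### The arm

A 7-joint arm with a two-finger parallel gripper is mounted at the origin on the work surface. World frame = base frame: x ahead of the robot, y to its left, z up, the work surface at z = 0. Lengths are in m, angles in degrees, forces in N, time in s.
With the tool pointing down it reaches from about 0.4 to 0.9 m from the base axis. Payload 5.6 kg.
Tool frame: the origin (TCP) lies at the very end of the fingers, on their centre line; the grasp point (between the pads) lies 19 mm behind it; x points along the fingers, z is the direction in which the jaws open and shut, and the axes are right-handed (so a half turn about x gives the same grasp; the last joint's range is limited). The gripper opens to 92 mm and grips with 3 to 60 N. Pads are 20 mm wide; open, the fingers measure 128 mm over their backs; the gripper's body (75 mm by 189 mm) begins 69 mm behind the grasp point.
Start: joints at [68.067, 26.786, -0.665, 91.828, 0.344, 61.387, -3.226], TCP at [0.217, -0.613, 0.215] pointing down, gripper open.
Joint ranges: [-144.91, 144.91], [-17.63, 115.5], [-89.93, 88.59], [15.96, 139.68], [-74.01, 254.01], [8.47, 105.57], [-167.45, 167.45]. Speed limits (degrees/s): [147.25, 147.25, 180, 180, 180, 180, 180].

### API

Orientations are given as a 3x3 rotation matrix whose columns are the frame's x, y, z axes.
In Python, from station import robot, vision gives the robot as it stands. The module is installed in compiled form; this text tells all that it offers.
- The arm moves only by the tool jog_arm, never from a script. Its argument "series" is a list of rows, each a list of 7 numbers: the opening, from -1 (shut) to 1 (fully open), then the shift along the world's x, y, z in m, then the turn, a rotation vector about the world's x, y, z in degrees. In form: [[hand, tx, ty, tz, rx, ry, rz], ...]. A call has 1 to 5 rows; each row shifts and turns the commanded pose from where the row before left it; what a row does not reach is not made up. A row lasts 1/8 s, in which the tool goes at most 62.5 mm and 10.7 degrees, less where a joint would pass 70% of its speed; a pose out of reach is approached as far as the arm can. A call is refused whole if a number of a shift passes 0.0625 or a number of a turn 10.7, either way. A call with a gripper value outside its range is refused whole. The fingers move at their own pace and stop on an object; "squeeze" is the grip in N (left out, the last holds). Time passes only in rows, so rows that do not move let the fingers close. It gives the time, the measured TCP pose, the force and the opening at its end, in the units of the state.
- robot.sense(): the state, without advancing time (a new reading comes with each control period).
- vision.camera(name): name is "scene" or "top"; returns the picture (420x560x3 uint8, red, green, blue); there is no depth.
- vision.camera_model(name): a dict with "camera_matrix" (3x3 intrinsics, pixels), "xyz" and "orientation" of the camera in the world. Camera axes: x right, y up, looking along -z (the intrinsics and any distortion apply to the point x, -y, -z); pixel columns grow to the right and rows downward; lengths in m; the calibration is good to about 2 mm. A picture is of the moment at which its call begins. camera_model takes no time and is no camera call.
- robot.hand_in(): hands the job in, once; it reports no verdict.
The state is a dict: "time": time; "joint_positions": joint angles; "joint_velocities": joint speeds; "joint_efforts": joint torques, N m; "ee_pos": TCP position; "tcp_rot": TCP orientation; "wrist_force": force on the tool from outside, world axes, zero at the start; "torque": the same for the moment, N m; "finger_gap": finger opening in m.
Only numpy, scipy, OpenCV 4.12 (cv2) and the standard library are available. Lean on these libraries where they do the work, as an engineer would, in place of code of your own. Each camera call takes 0.05 s, during which the arm holds its last target. There are 200 camera calls.

## Working session

There is one attempt and no reset: what is moved stays moved. The work goes in short steps, Python scripts to look and compute and a tool call to move; the robot and the scene stay as the last step left them, time stands still between calls to the robot, and variables do not carry over. Pictures are saved under pics/ and viewed, about 12 in all and at most 16, crops included, and the job is handed in when it is done.

Besides the shell and the picture viewer there is one more tool, called after "Request:" by a JSON object that holds its "api" and its "payload", one argument or row to a line. jog_arm: Moves the arm, as the interface text tells. Its arguments: {"type":"object","properties":{"series":{"type":"array","items":{"type":"array","items":{"type":"number"}}},"squeeze":{"type":"number"}},"required":["series"]}

```bash
mkdir -p pics
cat > h.py <<'E'
from station import robot, vision
import numpy as np, cv2
def snap(n,f):
    im=vision.camera(n); cv2.imwrite('pics/'+f,im[:,:,::-1]); return im
def ray(n,u,v):
    m=vision.camera_model(n);K=np.array(m['camera_matrix']);R=np.array(m['orientation'])
    a=np.linalg.inv(K)@[u,v,1]; return np.array(m['xyz']),R@np.array([a[0],-a[1],-a[2]])
def onz(n,u,v,z):
    c,d=ray(n,u,v); return c+d*(z-c[2])/d[2]
def proj(n,p):
    m=vision.camera_model(n);K=np.array(m['camera_matrix']);R=np.array(m['orientation'])
    q=R.T@(np.array(p)-m['xyz']); q=K@[q[0],-q[1],-q[2]]; return q[:2]/q[2]
E
python3 - <<'E'
from h import *
np.set_printoptions(precision=4,suppress=True)
a=snap('scene','s0.png');b=snap('top','t0.png')
for n in('scene','top'):print(vision.camera_model(n))
print(robot.sense())
E
```

```text
{'camera_matrix': array([[538.7133,   0.    , 272.5396],
       [  0.    , 538.7133, 216.1215],
       [  0.    ,   0.    ,   1.    ]]), 'xyz': array([ 1.5363, -0.3783,  1.1899]), 'orientation': array([[ 0.224 , -0.6937,  0.6846],
       [ 0.9745,  0.1524, -0.1645],
       [ 0.0097,  0.704 ,  0.7102]])}
{'camera_matrix': array([[421.0426,   0.    , 282.8714],
       [  0.    , 421.0426, 211.0386],
       [  0.    ,   0.    ,   1.    ]]), 'xyz': array([ 0.2536, -0.0919,  1.2874]), 'orientation': array([[ 0.0195,  0.973 , -0.23  ],
       [-0.9998,  0.0203,  0.001 ],
       [ 0.0056,  0.2299,  0.9732]])}
{'time': 0.1, 'joint_positions': array([68.0662, 26.8324, -0.6627, 91.8721,  0.3456, 61.3877, -3.228 ]), 'joint_velocities': array([-0.0402, -0.0535,  0.0232, -0.1665, -0.0986, -0.0659, -0.0607]), 'joint_efforts': array([  0.0009, -52.1651,  -0.0124, -24.4366,  -0.0568,   0.014 ,
         0.    ]), 'ee_pos': array([ 0.2164, -0.6124,  0.2137]), 'tcp_rot': array([[-0.0007,  0.9429,  0.3332],
       [ 0.0014,  0.3332, -0.9429],
       [-1.    , -0.0002, -0.0016]]), 'wrist_force': array([-0.5052,  0.0245,  0.2986]), 'torque': array([0.0125, 0.0548, 0.0405]), 'finger_gap': 0.09199277506823896}
```

View pics/t0.png

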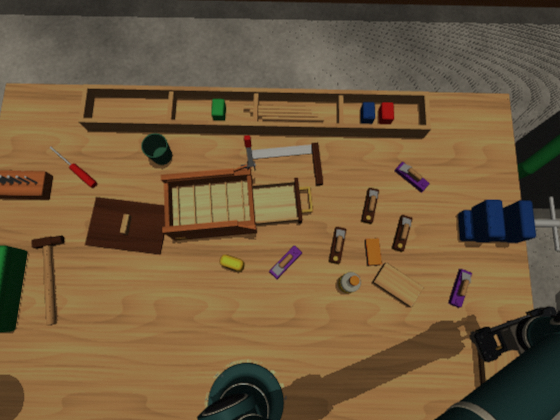

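View pics/s0.png

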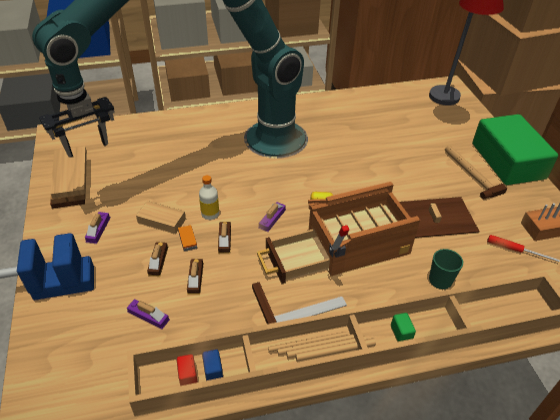

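Top view: brown planes at (371,205), (402,232), (338,245). Lookalikes are the purple planes at (411,176), (286,262), (461,288). The stone is orange at (373,251), easily confused with the offcut at (398,284). The lid is at (126,225), and the case at (210,205) with its mouth to the right (world -y), the drawer open, and the clamp up at (248,150). Close crop next.

Run:
```python
import cv2
t=cv2.imread('pics/t0.png')
cv2.imwrite('pics/c1.png',cv2.resize(t[130:310,80:260],None,fx=3.3,fy=3.3,interpolation=cv2.INTER_CUBIC))
cv2.imwrite('pics/c2.png',cv2.resize(t[130:310,240:440],None,fx=3.3,fy=3.3,interpolation=cv2.INTER_CUBIC))
```

```text
(no output)
```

View pics/c1.png

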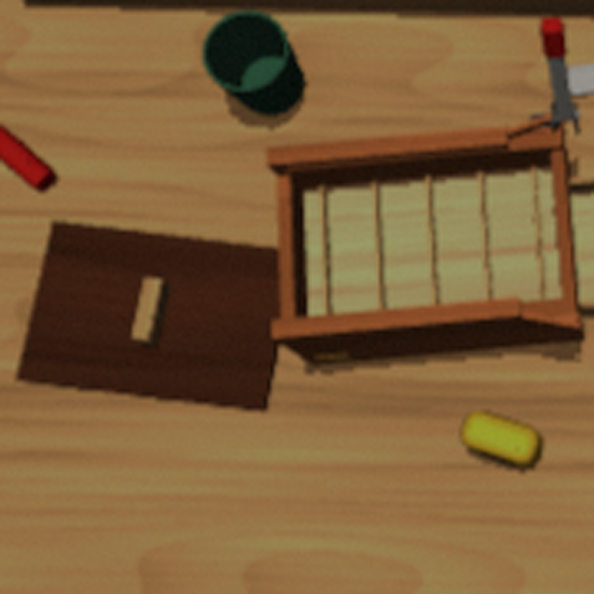

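View pics/c2.png

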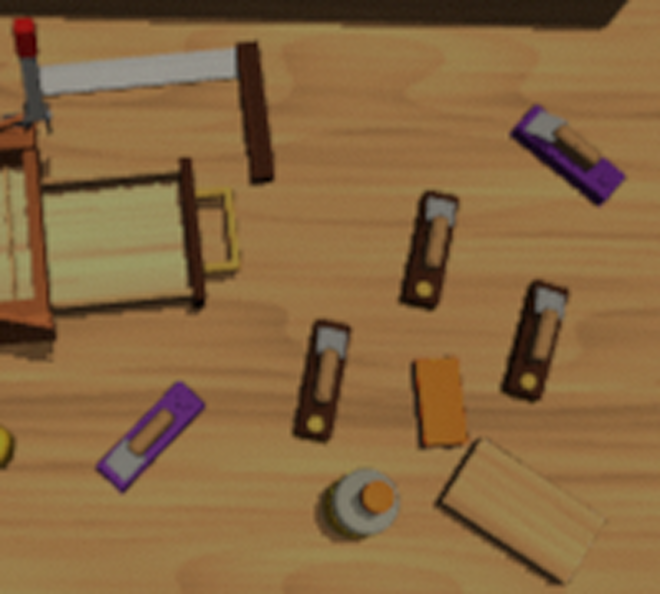

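Choice confirmed: three brown planes with pale grips, one orange/grey stone and the flat dark lid. Next come blob measurements and finer case views.

Run:
```python
from h import *
np.set_printoptions(precision=4,suppress=True)
t=cv2.imread('pics/t0.png');s=cv2.imread('pics/s0.png')
cv2.imwrite('pics/c3.png',cv2.resize(t[140:245,160:320],None,fx=5,fy=5,interpolation=cv2.INTER_CUBIC))
cv2.imwrite('pics/c4.png',cv2.resize(s[180:285,255:425],None,fx=4.7,fy=4.7,interpolation=cv2.INTER_CUBIC))
h=cv2.cvtColor(t,cv2.COLOR_BGR2HSV).astype(int);H,S,V=h[...,0],h[...,1],h[...,2]
hs=cv2.cvtColor(s,cv2.COLOR_BGR2HSV).astype(int)
print('hsv bench',h[320,200],'sole',h[222,369],'lid',h[235,110],'stone',h[251,373],'grip',h[203,372.__int__()],'silver',h[192,373], 'scene sole',hs[252,163],hs[282,193],'stone',hs[238,188])
def blobs(mask,n,z,amin=40,amax=4000):
    k,l,st,c=cv2.connectedComponentsWithStats(mask.astype(np.uint8))
    for i in range(1,k):
        if amin<st[i,4]<amax:
            p=np.argwhere(l==i)[:,::-1].astype(np.float32)
            w=np.array([onz(n,u,v,z)[:2] for u,v in p],np.float32)
            r=cv2.minAreaRect(w*1000); b=cv2.boxPoints(r)
            e=[b[1]-b[0],b[2]-b[1]];e=max(e,key=np.linalg.norm)
            print(st[i],'ctr',np.array(r[0])/1000,'size',np.array(r[1]),'long-axis ang',np.degrees(np.arctan2(e[1],e[0]))%180)
print('top dark soles');m=(V<75);m[:, :330]=0;m[:180]=0;m[270:]=0;m[:,425:]=0;blobs(m,'top',0.02)
print('stone');m=(S>190)&(V>100)&(H<20);blobs(m[:, :]*(np.arange(560)>330)*((np.arange(420)>225)&(np.arange(420)<270))[:,None],'top',0.024)
print('lid');m=(V<75);m[:, 170:]=0;m[:190]=0;m[260:]=0;m[:,:80]=0;blobs(m,'top',0.008,500)
```

```text
File "<stdin>", line 8
    print('hsv bench',h[320,200],'sole',h[222,369],'lid',h[235,110],'stone',h[251,373],'grip',h[203,372.__int__()],'silver',h[192,373], 'scene sole',hs[252,163],hs[282,193],'stone',hs[238,188])
                                                                                                       ^
SyntaxError: invalid decimal literal
```

```bash
cat > m.py <<'E'
from h import *
np.set_printoptions(precision=4,suppress=True)
def hsv(f):
    h=cv2.cvtColor(cv2.imread(f),cv2.COLOR_BGR2HSV).astype(int); return h[...,0],h[...,1],h[...,2]
def box(m,u0,u1,v0,v1):
    o=np.zeros_like(m);o[v0:v1,u0:u1]=m[v0:v1,u0:u1];return o
def blobs(mask,n,z,amin=40,amax=6000):
    k,l,st,c=cv2.connectedComponentsWithStats(mask.astype(np.uint8))
    for i in range(1,k):
        if amin<st[i,4]<amax:
            p=np.argwhere(l==i)[:,::-1]
            w=np.array([onz(n,u,v,z)[:2] for u,v in p])
            r=cv2.minAreaRect((w*1000).astype(np.float32)); b=cv2.boxPoints(r)
            e=max([b[1]-b[0],b[2]-b[1]],key=np.linalg.norm)
            print(st[i],'ctr',np.array(r[0])/1000,'size',np.array(r[1]),'ang',np.degrees(np.arctan2(e[1],e[0]))%180)
E
python3 - <<'E'
from m import *
t=cv2.imread('pics/t0.png');s=cv2.imread('pics/s0.png')
cv2.imwrite('pics/c3.png',cv2.resize(t[140:245,160:320],None,fx=5,fy=5,interpolation=cv2.INTER_CUBIC))
cv2.imwrite('pics/c4.png',cv2.resize(s[180:285,255:425],None,fx=4.7,fy=4.7,interpolation=cv2.INTER_CUBIC))
H,S,V=hsv('pics/t0.png')
for n,u,v in(('bench',200,320),('sole',369,222),('lid',110,235),('stone',373,251),('grip',372,203),('silver',373,192)):print(n,H[v,u],S[v,u],V[v,u])
print('soles');blobs(box(V<75,325,425,182,272),'top',.02)
print('stone');blobs(box((S>190)&(V>100)&(H<20),355,390,230,270),'top',.024)
print('lid');blobs(box(V<75,80,163,190,260),'top',.008,500)
E
```

```text
bench 16 143 152
sole 12 206 21
lid 10 180 51
stone 16 201 151
grip 16 143 139
silver 30 15 118
soles
[409 182  14  10  48] ctr [ 0.6424 -0.5093] size [48.5291 10.4462] ang 49.671722
[361 188  18  36 238] ctr [ 0.5773 -0.362 ] size [ 34.9608 112.7647] ang 167.36548
[392 215  20  37 258] ctr [ 0.4919 -0.4572] size [ 35.7044 112.3195] ang 163.64429
[329 227  17  37 226] ctr [ 0.451  -0.2597] size [ 34.1381 110.63  ] ang 168.09853
stone
[366 239  16  26 336] ctr [ 0.4328 -0.3682] size [77.9353 39.3157] ang 4.8298254
lidTraceback (most recent call last):
  File "<stdin>", line 9, in <module>
  File "m.py", line 12, in blobs
    w=np.array([onz(n,u,v,z)[:2] for u,v in p])
                ~~~^^^^^^^^^
  File "h.py", line 9, in onz
    c,d=ray(n,u,v); return c+d*(z-c[2])/d[2]
        ~~~^^^^^^^
  File "h.py", line 6, in ray
    m=vision.camera_model(n);K=np.array(m['camera_matrix']);R=np.array(m['orientation'])
ValueError: time passes only in moves, steps and waits
```

View pics/c3.png

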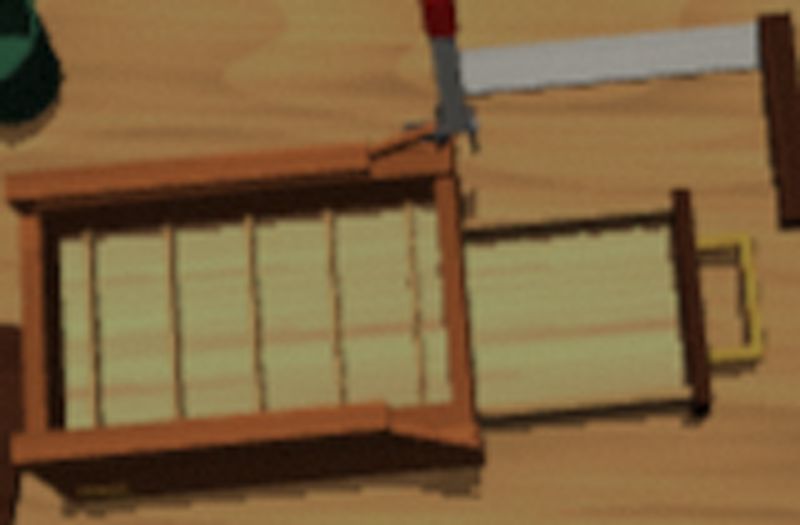

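View pics/c4.png

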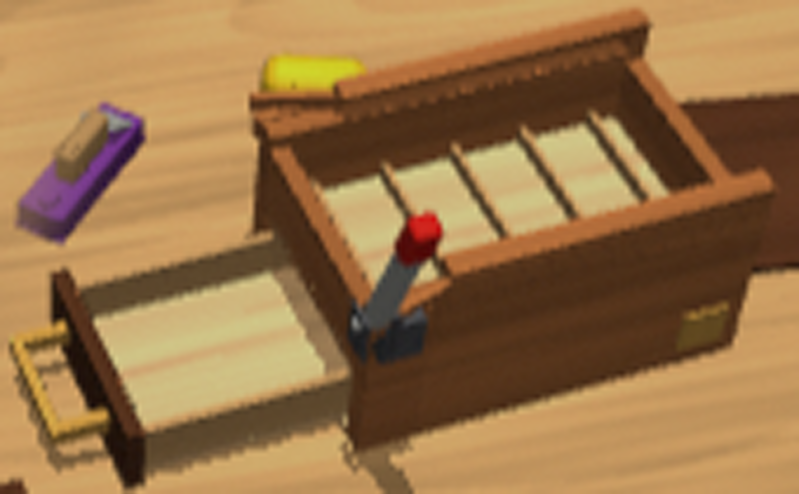

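```bash
python3 - <<'E'
import re
from station import vision
import numpy as np, pickle
pickle.dump({n:{k:np.array(v) for k,v in vision.camera_model(n).items()} for n in('scene','top')},open('cam.pkl','wb'))
s=open('h.py').read().replace("vision.camera_model(n)","CAM[n]").replace("import numpy as np, cv2","import numpy as np, cv2, pickle\nCAM=pickle.load(open('cam.pkl','rb'))")
open('h.py','w').write(s)
E
python3 - <<'E'
from m import *
from scipy.optimize import least_squares
H,S,V=hsv('pics/t0.png')
print('lid');blobs(box(V<75,80,161,190,260),'top',.008,500)
T=[((84,127,142),(8,178)),((-84,127,142),(14,466)),((-68,127,142),(12,437)),((68,-81,142),(370,174)),((-68,-81,142),(386,404))]
Sx=[((84,127,142),(770,175)),((-84,127,142),(648,12)),((84,-127,0),(357,448)),((84,127,0),(738,340)),((-68,-48,76),(385,165)),((-68,0,76),(455,147)),((-68,48,76),(525,128)),((-68,96,76),(592,113))]
pt=[('top',np.array(c)/1e3,np.array(p)/5+[160,140]) for c,p in T]+[('scene',np.array(c)/1e3,np.array(p)/4.7+[255,180]) for c,p in Sx]
def W(q,c): a=q[2];return np.array([q[0]+c[0]*np.cos(a)-c[1]*np.sin(a),q[1]+c[0]*np.sin(a)+c[1]*np.cos(a),c[2]])
f=lambda q:np.concatenate([proj(n,W(q,c))-p for n,c,p in pt])
r=least_squares(f,[.5,.12,0],loss='soft_l1');print(r.x,np.degrees(r.x[2]));print(f(r.x).reshape(-1,2))
q=r.x;inv=lambda w:np.array([[np.cos(q[2]),np.sin(q[2])],[-np.sin(q[2]),np.cos(q[2])]])@(w[:2]-q[:2])
for n,p in(('top',(750,238)),('top',(760,358)),('scene',(12,345)),('scene',(55,437))):
    p=np.array(p)/(5 if n=='top' else 4.7)+([160,140] if n=='top' else [255,180]);print('pull',inv(onz(n,*p,.038)))
for p in((88,232),(101,425),(408,207),(424,402)):print('rib',inv(onz('top',p[0]/5+160,p[1]/5+140,.076)))
np.save('case.npy',q)
E
```

```text
lid
[  86  198   75   56 3310] ctr [0.5016 0.3865] size [232.3    152.2107] ang 84.11962
[0.5541 0.1215 0.1141] 6.537231189699307
[[-0.9714 -0.8014]
 [-0.4563 -0.5584]
 [-0.2245 -0.4315]
 [-0.0629 -1.1151]
 [ 0.0601 -0.6915]
 [ 1.5661  1.5636]
 [-1.8874 -2.3058]
 [-0.1518 -0.1731]
 [-1.5671  0.4844]
 [-0.1667 -1.7172]
 [-0.2024 -1.6136]
 [-0.453  -1.2434]
 [-0.2755 -1.6716]]
pull [ 0.0367 -0.3031]
pull [-0.0396 -0.3008]
pull [-0.0281 -0.3061]
pull [ 0.0467 -0.3047]
rib [0.0663 0.0951]
rib [-0.0524  0.0919]
rib [ 0.0641 -0.0967]
rib [-0.0563 -0.0974]
```

Run:
```python
from m import *
from scipy.optimize import least_squares
T=[((84,127,142),(8,178)),((-84,127,142),(14,466)),((-68,127,142),(12,437)),((68,-81,142),(370,174)),((-68,-81,142),(386,404))]
Sx=[((84,127,142),(770,175)),((-84,127,142),(648,12)),((84,127,0),(738,340)),((-68,-48,76),(385,165)),((-68,0,76),(455,147)),((-68,48,76),(525,128)),((-68,96,76),(592,113))]
cv=lambda p,k,o:(np.array(p)+.5)/k-.5+o
pt=[('top',np.array(c)/1e3,cv(p,5,[160,140])) for c,p in T]+[('scene',np.array(c)/1e3,cv(p,4.7,[255,180])) for c,p in Sx]
def W(q,c): a=q[2];return np.array([q[0]+c[0]*np.cos(a)-c[1]*np.sin(a),q[1]+c[0]*np.sin(a)+c[1]*np.cos(a),c[2]])
for sel in('top','scene',''):
    P=[x for x in pt if sel in x[0]]
    f=lambda q:np.concatenate([proj(n,W(q,c))-p for n,c,p in P])
    r=least_squares(f,[.5,.12,0],loss='soft_l1',f_scale=.5);print(sel,r.x,np.degrees(r.x[2]),np.abs(f(r.x)).mean())
    q=r.x;inv=lambda w:np.array([[np.cos(q[2]),np.sin(q[2])],[-np.sin(q[2]),np.cos(q[2])]])@(w[:2]-q[:2])
    for p in((88,232),(101,425),(168,228),(182,418),(249,217),(262,410),(328,212),(344,403),(408,207),(424,402)):print('rib',inv(onz('top',*cv(p,5,[160,140]),.076)))
    for n,p in(('top',(750,238)),('top',(760,358)),('scene',(12,345)),('scene',(55,437))):
        p=cv(p,5,[160,140]) if n=='top' else cv(p,4.7,[255,180]);print('pull',inv(onz(n,*p,.038)))
np.save('case.npy',q)
```

```text
top [0.553  0.1215 0.1099] 6.296609294359692 0.23973891988424895
rib [0.0683 0.0963]
rib [-0.0504  0.0926]
rib [0.0665 0.0486]
rib [-0.0504  0.0452]
rib [ 0.0691 -0.0001]
rib [-0.0498 -0.0017]
rib [ 0.068  -0.0475]
rib [-0.0499 -0.0499]
rib [ 0.0669 -0.0955]
rib [-0.0535 -0.0968]
pull [ 0.0404 -0.302 ]
pull [-0.036  -0.3001]
pull [-0.0275 -0.307 ]
pull [ 0.0474 -0.3053]
scene [0.5582 0.1216 0.136 ] 7.793390622637095 0.8265061177116613
rib [0.0656 0.0951]
rib [-0.0531  0.0945]
rib [0.0626 0.0474]
rib [-0.0544  0.0471]
rib [ 0.0639 -0.0013]
rib [-0.055   0.0002]
rib [ 0.0616 -0.0486]
rib [-0.0564 -0.048 ]
rib [ 0.0592 -0.0966]
rib [-0.0612 -0.0947]
pull [ 0.0273 -0.3024]
pull [-0.049  -0.2985]
pull [-0.0407 -0.3056]
pull [ 0.0342 -0.3058]
 [0.5538 0.1215 0.1138] 6.522208265658017 0.7363849075328766
rib [0.0678 0.0961]
rib [-0.0508  0.0929]
rib [0.0659 0.0484]
rib [-0.0511  0.0455]
rib [ 0.0683 -0.0003]
rib [-0.0506 -0.0014]
rib [ 0.067  -0.0476]
rib [-0.0509 -0.0496]
rib [ 0.0657 -0.0957]
rib [-0.0547 -0.0965]
pull [ 0.0384 -0.3021]
pull [-0.038  -0.2999]
pull [-0.0296 -0.3068]
pull [ 0.0454 -0.3054]
```

Request:
{"api": "jog_arm", "payload": {
  "series": [
    [0.1,0.039,0.0587,0,0,0,-5.2],
    [0.1,0.039,0.0587,0,0,0,-5.2],
    [0.1,0.039,0.0587,0,0,0,-5.2],
    [0.1,0.039,0.0587,0,0,0,-5.2],
    [0.1,0.039,0.0587,0,0,0,-5.2]
  ],
  "squeeze": 20
}}

```text
time: 0.72
ee_pos: [0.3903, -0.3506, 0.2145]
tcp_rot: [[-0.0, 0.993, -0.117], [0.0, -0.117, -0.993], [-1.0, -0.0, -0.0]]
wrist_force: [0.3, -0.4, -0.1]
finger_gap: 0.0504
```

Request:
{"api": "jog_arm", "payload": {
  "series": [
    [0.1,0.039,0.0587,0,0,0,-5.4],
    [0.1,0,0,-0.05,0,0,0],
    [0.1,0,0,-0.05,0,0,0],
    [0.1,0,0,0,0,0,0]
  ]
}}

```text
time: 1.23
ee_pos: [0.4215, -0.2986, 0.1114]
tcp_rot: [[-0.007, 0.978, -0.206], [0.005, -0.206, -0.978], [-1.0, -0.008, -0.003]]
wrist_force: [0.1, 0.6, 0.6]
finger_gap: 0.0505
```

Request:
{"api": "jog_arm", "payload": {
  "series": [
    [0.1,0.0148,0.0193,0,0.1,0.3,0],
    [0.1,0.0148,0.0193,-0.02,0,0,0],
    [0.1,0,0,-0.03,0,0,0],
    [0.1,0,0,-0.034,0,0,0],
    [0.1,0,0,0,0,0,0]
  ]
}}

```text
time: 1.85
ee_pos: [0.4532, -0.2619, 0.0305]
tcp_rot: [[-0.007, 0.978, -0.207], [0.003, -0.207, -0.978], [-1.0, -0.008, -0.001]]
wrist_force: [-0.2, 0.6, 0.4]
finger_gap: 0.0504
```

Run:
```python
from m import *
s=robot.sense();print(s['ee_pos'],s['tcp_rot'],s['wrist_force'],s['joint_positions'])
t=snap('top','t1.png')[:,:,::-1];c=snap('scene','s1.png')[:,:,::-1]
a=cv2.resize(t[200:290,290:410],None,fx=3.3,fy=3.3,interpolation=cv2.INTER_CUBIC)
b=cv2.resize(c[190:280,170:290],None,fx=3.3,fy=3.3,interpolation=cv2.INTER_CUBIC)
cv2.imwrite('pics/c5.png',np.hstack([a,b]))
```

```text
[ 0.4532 -0.2619  0.0305] [[-0.0073  0.9783 -0.2072]
 [ 0.0027 -0.2072 -0.9783]
 [-1.     -0.0077 -0.0011]] [-0.1811  0.5567  0.4312] [ 29.7841  30.6759  -4.272  115.7847   3.9683  34.1164 -79.1533]
```

View pics/c5.png

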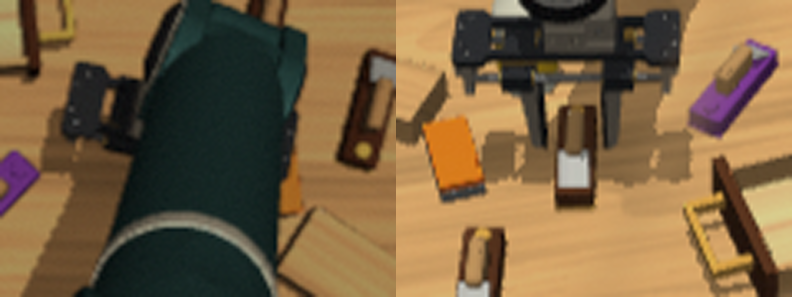

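The fingers straddle plane C's grip, so I'll close and lift.

Request:
{"api": "jog_arm", "payload": {
  "series": [
    [-1,-0.001,0.001,-0.003,0,0,0],
    [-1,0,0,0,0,0,0],
    [-1,0,0,0,0,0,0],
    [-1,0,0,0,0,0,0],
    [-1,0,0,0,0,0,0]
  ],
  "squeeze": 25
}}

```text
time: 2.58
ee_pos: [0.4528, -0.2614, 0.0278]
tcp_rot: [[-0.005, 0.978, -0.207], [0.001, -0.207, -0.978], [-1.0, -0.005, -0.0]]
wrist_force: [-0.1, -1.3, 2.1]
finger_gap: 0.0157
```

Request:
{"api": "jog_arm", "payload": {
  "series": [
    [-1,0,0,0.03,0,0,0],
    [-1,0,0,0.05,0,0,0],
    [-1,0,0,0.05,0,0,0],
    [-1,0,0,0.05,0,0,0],
    [-1,0,0,0.03,0,0,0]
  ]
}}

```text
time: 3.2
ee_pos: [0.4531, -0.2608, 0.2398]
tcp_rot: [[-0.003, 0.978, -0.207], [0.001, -0.207, -0.978], [-1.0, -0.004, -0.0]]
wrist_force: [0.1, 0.2, -3.5]
finger_gap: 0.0161
```

Request:
{"api": "jog_arm", "payload": {
  "series": [
    [-1,0.0092,0.0453,0.008,0,0,1.85],
    [-1,0.0092,0.0453,0.008,0,0,1.85],
    [-1,0.0092,0.0453,0.008,0,0,1.85],
    [-1,0.0092,0.0453,0.008,0,0,1.85],
    [-1,0.0092,0.0453,0.008,0,0,1.85]
  ]
}}

```text
time: 3.82
ee_pos: [0.4982, -0.0327, 0.2773]
tcp_rot: [[-0.007, 0.999, -0.046], [0.001, -0.046, -0.999], [-1.0, -0.007, -0.001]]
wrist_force: [0.8, -0.9, -3.0]
finger_gap: 0.0158
```

Request:
{"api": "jog_arm", "payload": {
  "series": [
    [-1,0.0092,0.0453,0,0,0,1.85],
    [-1,0.0092,0.0453,0,0,0,1.85],
    [-1,0.0092,0.0453,0,0,0,1.85],
    [-1,0.0092,0.0453,0,0,0,1.85],
    [-1,0.0092,0.0453,0,0,0,1.85]
  ]
}}

```text
time: 4.45
ee_pos: [0.5442, 0.1934, 0.2768]
tcp_rot: [[-0.007, 0.993, 0.115], [-0.001, 0.115, -0.993], [-1.0, -0.007, -0.0]]
wrist_force: [0.2, -0.4, -2.2]
finger_gap: 0.016
```

Request:
{"api": "jog_arm", "payload": {
  "series": [
    [-1,0,0,0,0,0,0],
    [-1,0,0,0,0,0,0]
  ]
}}

```text
time: 4.7
ee_pos: [0.5442, 0.1914, 0.2767]
tcp_rot: [[-0.007, 0.993, 0.114], [-0.001, 0.114, -0.993], [-1.0, -0.007, 0.0]]
wrist_force: [0.0, -0.7, -2.6]
finger_gap: 0.0155
```

Request:
{"api": "jog_arm", "payload": {
  "series": [
    [-1,0.001,0.001,-0.045,0,0.4,0],
    [-1,0,0,-0.045,0,0,0],
    [-1,0,0,-0.04,0,0,0],
    [-1,0,0,-0.03,0,0,0],
    [-1,0,0,0,0,0,0]
  ]
}}

```text
time: 5.32
ee_pos: [0.544, 0.1905, 0.1153]
tcp_rot: [[-0.018, 0.994, 0.112], [-0.003, 0.112, -0.994], [-1.0, -0.018, 0.001]]
wrist_force: [-0.2, 0.0, -2.4]
finger_gap: 0.0158
```

Request:
{"api": "jog_arm", "payload": {
  "series": [
    [-1,0,0,-0.01,0,0,0],
    [-1,0,0,-0.008,0,0,0],
    [-1,0,0,-0.004,0,0,0],
    [-1,0,0,-0.001,0,0,0],
    [-1,0,0,0,0,0,0]
  ]
}}

```text
time: 5.95
ee_pos: [0.5459, 0.1932, 0.0948]
tcp_rot: [[-0.012, 0.993, 0.114], [0.0, 0.114, -0.993], [-1.0, -0.012, -0.001]]
wrist_force: [-0.0, -0.1, -1.9]
finger_gap: 0.0157
```

Request:
{"api": "jog_arm", "payload": {
  "series": [
    [-1,0,0,-0.0015,0,-0.7,0],
    [-1,0,0,-0.0015,0,0,0],
    [-1,0,0,0,0,0,0]
  ]
}}

```text
time: 6.32
ee_pos: [0.5457, 0.1932, 0.0919]
tcp_rot: [[-0.0, 0.993, 0.114], [-0.0, 0.114, -0.993], [-1.0, -0.0, 0.0]]
wrist_force: [-0.9, -0.4, 0.7]
finger_gap: 0.0156
```

Touched down. Release (gap 28 mm), then up and over to plane A (0.577, -0.362, jaw -102.6).

Request:
{"api": "jog_arm", "payload": {
  "series": [
    [-0.4,0,0,0,0,0,0],
    [-0.4,0,0,0,0,0,0],
    [-0.4,0,0,0.01,0,0,0],
    [-0.4,0,0,0.04,0,0,0],
    [-0.4,0,0,0.05,0,0,0]
  ]
}}

```text
time: 6.95
ee_pos: [0.5452, 0.193, 0.1925]
tcp_rot: [[-0.002, 0.993, 0.115], [-0.0, 0.115, -0.993], [-1.0, -0.002, 0.0]]
wrist_force: [0.7, -0.3, 1.0]
finger_gap: 0.0275
```

Request:
{"api": "jog_arm", "payload": {
  "series": [
    [-0.4,0,0,0.05,0,0,0],
    [-0.4,0,-0.03,0.03,0,0,0],
    [0.1,0.0028,-0.0477,0,0,0,-1.75],
    [0.1,0.0028,-0.0477,0,0,0,-1.75],
    [0.1,0.0028,-0.0477,0,0,0,-1.75]
  ]
}}

```text
time: 7.58
ee_pos: [0.5542, 0.0186, 0.2727]
tcp_rot: [[0.001, 1.0, 0.022], [-0.0, 0.022, -1.0], [-1.0, 0.001, 0.0]]
wrist_force: [0.1, -0.7, -0.1]
finger_gap: 0.0505
```

Request:
{"api": "jog_arm", "payload": {
  "series": [
    [0.1,0.0028,-0.0477,0,0,0,-1.75],
    [0.1,0.0028,-0.0477,0,0,0,-1.75],
    [0.1,0.0028,-0.0477,0,0,0,-1.75],
    [0.1,0.0028,-0.0477,0,0,0,-1.75],
    [0.1,0.0028,-0.0477,0,0,0,-1.75]
  ]
}}

```text
time: 8.2
ee_pos: [0.5682, -0.2199, 0.2726]
tcp_rot: [[0.001, 0.991, -0.13], [-0.0, -0.13, -0.992], [-1.0, 0.001, 0.0]]
wrist_force: [1.0, 0.4, 0.4]
finger_gap: 0.0501
```

Request:
{"api": "jog_arm", "payload": {
  "series": [
    [0.1,0.0028,-0.0477,0,0,0,-1.75],
    [0.1,0.0028,-0.0477,0,0,0,-1.75],
    [0.1,0.0028,-0.0477,0,0,0,-1.7],
    [0.1,0,0,-0.04,0,0,0],
    [0.1,0,0,0,0,0,0]
  ]
}}

```text
time: 8.82
ee_pos: [0.5747, -0.3608, 0.2289]
tcp_rot: [[-0.005, 0.976, -0.219], [0.004, -0.219, -0.976], [-1.0, -0.006, -0.002]]
wrist_force: [0.1, -0.7, -1.4]
finger_gap: 0.0504
```

```bash
cat > look.py <<'E'
from m import *
import sys
t=snap('top',sys.argv[1]);H,S,V=hsv('pics/'+sys.argv[1])
print('soles');blobs(box(V<75,325,425,182,272),'top',.02,150)
print('stone');blobs(box((S>190)&(V>100)&(H<20),355,390,230,270),'top',.024,100)
print('lid');blobs(box(V<75,60,161,180,270),'top',.008,500)
E
python3 look.py t2.png
```

```text
soles
[ 353  182   72   90 4332] ctr [ 0.5341 -0.4337] size [195.0352 286.4833] ang 166.10413
[346 258  53  14 526] ctr [ 0.3936 -0.3633] size [ 38.9884 155.9688] ang 91.14667
stone
lid
[  86  198   75   56 3226] ctr [0.5012 0.3861] size [231.7163 151.4154] ang 84.05805
```

View pics/t2.png

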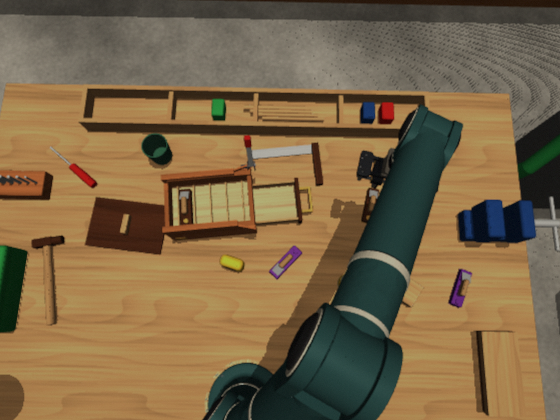

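Request:
{"api": "jog_arm", "payload": {
  "series": [
    [0.1,0.0023,-0.0012,-0.04,-0.2,-0.3,0],
    [0.1,0,0,-0.045,0,0,0],
    [0.1,0,0,-0.045,0,0,0],
    [0.1,0,0,-0.04,0,0,0],
    [0.1,0,0,0,0,0,0]
  ]
}}

```text
time: 9.5
ee_pos: [0.5782, -0.3611, 0.0605]
tcp_rot: [[0.002, 0.976, -0.217], [-0.001, -0.217, -0.976], [-1.0, 0.002, 0.001]]
wrist_force: [-0.4, 0.9, 0.2]
finger_gap: 0.0505
```

Request:
{"api": "jog_arm", "payload": {
  "series": [
    [0.1,0,0,-0.015,0,0,0],
    [0.1,0,0,-0.012,0,0,0],
    [0.1,0,0,0,0,0,0]
  ]
}}

```text
time: 9.88
ee_pos: [0.5786, -0.3627, 0.0343]
tcp_rot: [[0.004, 0.976, -0.219], [-0.003, -0.219, -0.976], [-1.0, 0.005, 0.002]]
wrist_force: [0.6, -0.2, -1.0]
finger_gap: 0.0505
```

Request:
{"api": "jog_arm", "payload": {
  "series": [
    [0.1,0,0,-0.005,0,0,0],
    [-1,0,0,0,0,0,0],
    [-1,0,0,0,0,0,0],
    [-1,0,0,0,0,0,0],
    [-1,0,0,0,0,0,0]
  ]
}}

```text
time: 10.5
ee_pos: [0.5788, -0.3636, 0.0299]
tcp_rot: [[0.005, 0.976, -0.219], [-0.004, -0.219, -0.976], [-1.0, 0.006, 0.003]]
wrist_force: [-0.0, -0.2, -2.4]
finger_gap: 0.0157
```

Request:
{"api": "jog_arm", "payload": {
  "series": [
    [-1,0,0,0,0,0,0],
    [-1,0,0,0.03,0,0,0],
    [-1,0,0,0.05,0,0,0],
    [-1,0,0,0.05,0,0,0],
    [-1,0,0,0.05,0,0,0]
  ]
}}

```text
time: 11.12
ee_pos: [0.5784, -0.362, 0.2105]
tcp_rot: [[0.004, 0.976, -0.218], [-0.002, -0.218, -0.976], [-1.0, 0.004, 0.001]]
wrist_force: [0.9, -0.2, -2.6]
finger_gap: 0.0159
```

Request:
{"api": "jog_arm", "payload": {
  "series": [
    [-1,0,0,0.04,0,0,0],
    [-1,0,0,0.03,0,0,0],
    [-1,0,0,0,0,0,0]
  ]
}}

```text
time: 11.5
ee_pos: [0.5799, -0.3629, 0.2818]
tcp_rot: [[0.009, 0.976, -0.218], [-0.005, -0.218, -0.976], [-1.0, 0.01, 0.003]]
wrist_force: [-1.0, 0.6, -1.8]
finger_gap: 0.0158
```

Request:
{"api": "jog_arm", "payload": {
  "series": [
    [-1,-0.0027,0.0462,0,0,0,1.75],
    [-1,-0.0027,0.0462,0,0,0,1.75],
    [-1,-0.0027,0.0462,0,0,0,1.75],
    [-1,-0.0027,0.0462,0,0,0,1.75],
    [-1,-0.0027,0.0462,0,0,0,1.75]
  ]
}}

```text
time: 12.12
ee_pos: [0.5639, -0.1299, 0.2771]
tcp_rot: [[0.002, 0.998, -0.066], [-0.001, -0.066, -0.998], [-1.0, 0.002, 0.001]]
wrist_force: [1.1, 0.5, -2.9]
finger_gap: 0.0159
```

Request:
{"api": "jog_arm", "payload": {
  "series": [
    [-1,-0.0027,0.0462,0,0,0,1.75],
    [-1,-0.0027,0.0462,0,0,0,1.75],
    [-1,-0.0027,0.0462,0,0,0,1.75],
    [-1,-0.0027,0.0462,0,0,0,1.75],
    [-1,-0.0027,0.0462,0,0,0,1.75]
  ]
}}

```text
time: 12.75
ee_pos: [0.5503, 0.1006, 0.2773]
tcp_rot: [[0.002, 0.996, 0.086], [-0.002, 0.086, -0.996], [-1.0, 0.002, 0.002]]
wrist_force: [0.2, -0.2, -2.0]
finger_gap: 0.0157
```

Request:
{"api": "jog_arm", "payload": {
  "series": [
    [-1,-0.0022,0.0457,0,0,0,1.75],
    [-1,0,0,-0.03,0,0.2,0],
    [-1,0,0,0,0,0,0]
  ]
}}

```text
time: 13.12
ee_pos: [0.5469, 0.1443, 0.2455]
tcp_rot: [[-0.006, 0.993, 0.116], [-0.004, 0.116, -0.993], [-1.0, -0.006, 0.003]]
wrist_force: [-0.5, -0.7, -2.0]
finger_gap: 0.016
```

Request:
{"api": "jog_arm", "payload": {
  "series": [
    [-1,0.003,0.0005,-0.04,0.2,-0.3,0],
    [-1,0,0,-0.04,0,0,0],
    [-1,0,0,-0.035,0,0,0],
    [-1,0,0,-0.015,0,0,0],
    [-1,0,0,0,0,0,0]
  ]
}}

```text
time: 13.75
ee_pos: [0.5523, 0.1448, 0.1191]
tcp_rot: [[0.006, 0.993, 0.114], [0.001, 0.114, -0.993], [-1.0, 0.006, -0.001]]
wrist_force: [1.1, 0.4, -1.4]
finger_gap: 0.0159
```

Request:
{"api": "jog_arm", "payload": {
  "series": [
    [-1,0,0,-0.008,0,0,0],
    [-1,0,0,-0.006,0,0,0],
    [-1,0,0,-0.003,0,0,0],
    [-1,0,0,0,0,0,0]
  ]
}}

```text
time: 14.25
ee_pos: [0.5526, 0.1454, 0.1026]
tcp_rot: [[0.007, 0.993, 0.115], [0.002, 0.115, -0.993], [-1.0, 0.008, -0.001]]
wrist_force: [0.5, -0.4, -1.5]
finger_gap: 0.016
```

Request:
{"api": "jog_arm", "payload": {
  "series": [
    [-1,0,0,-0.004,0,0.4,0],
    [-1,0,0,-0.003,0,0,0],
    [-1,0,0,-0.001,0,0,0],
    [-1,0,0,-0.001,0,0,0],
    [-1,0,0,0,0,0,0]
  ]
}}

```text
time: 14.88
ee_pos: [0.5525, 0.1454, 0.0938]
tcp_rot: [[0.0, 0.993, 0.115], [0.002, 0.115, -0.993], [-1.0, 0.001, -0.002]]
wrist_force: [-1.4, -0.7, 1.2]
finger_gap: 0.0159
```

Request:
{"api": "jog_arm", "payload": {
  "series": [
    [-0.4,0,0,0,0,0,0],
    [-0.4,0,0,0,0,0,0],
    [-0.4,0,0,0.01,0,0,0],
    [-0.4,0,0,0.04,0,0,0],
    [-0.4,0,0,0.05,0,0,0]
  ]
}}

```text
time: 15.5
ee_pos: [0.5521, 0.1453, 0.1946]
tcp_rot: [[-0.001, 0.993, 0.115], [0.002, 0.115, -0.993], [-1.0, -0.001, -0.002]]
wrist_force: [0.5, -0.5, -0.2]
finger_gap: 0.0275
```

Request:
{"api": "jog_arm", "payload": {
  "series": [
    [-0.4,0,0,0.05,0,0,0],
    [-0.4,0,0,0.03,0,0,0],
    [0.1,-0.0047,-0.0463,0,0,0,-1.77],
    [0.1,-0.0047,-0.0463,0,0,0,-1.77],
    [0.1,-0.0047,-0.0463,0,0,0,-1.77]
  ]
}}

```text
time: 16.12
ee_pos: [0.5384, 0.0053, 0.2746]
tcp_rot: [[0.002, 1.0, 0.022], [0.002, 0.022, -1.0], [-1.0, 0.002, -0.002]]
wrist_force: [0.7, -0.8, -0.3]
finger_gap: 0.0503
```

Request:
{"api": "jog_arm", "payload": {
  "series": [
    [0.1,-0.0047,-0.0463,0,0,0,-1.77],
    [0.1,-0.0047,-0.0463,0,0,0,-1.77],
    [0.1,-0.0047,-0.0463,0,0,0,-1.77],
    [0.1,-0.0047,-0.0463,0,0,0,-1.77],
    [0.1,-0.0047,-0.0463,0,0,0,-1.77]
  ]
}}

```text
time: 16.75
ee_pos: [0.5149, -0.2264, 0.2746]
tcp_rot: [[0.002, 0.991, -0.132], [0.001, -0.132, -0.991], [-1.0, 0.002, -0.002]]
wrist_force: [0.4, 0.4, -0.4]
finger_gap: 0.0505
```

Request:
{"api": "jog_arm", "payload": {
  "series": [
    [0.1,-0.0047,-0.0463,0,0,0,-1.77],
    [0.1,-0.0047,-0.0463,0,0,0,-1.77],
    [0.1,-0.0047,-0.0463,0,0,0,-1.77],
    [0.1,-0.0047,-0.0463,0,0,0,-1.77],
    [0.1,-0.0041,-0.0468,0,0,0,-1.76]
  ]
}}

```text
time: 17.38
ee_pos: [0.4921, -0.4583, 0.2746]
tcp_rot: [[0.002, 0.959, -0.283], [0.001, -0.283, -0.959], [-1.0, 0.002, -0.002]]
wrist_force: [0.3, 0.2, -0.2]
finger_gap: 0.0509
```

Request:
{"api": "jog_arm", "payload": {
  "series": [
    [0.1,0,0,-0.03,0,0,0],
    [0.1,0,0,-0.03,0,0,0],
    [0.1,0,0,0,0,0,0]
  ]
}}

```text
time: 17.75
ee_pos: [0.491, -0.4559, 0.2117]
tcp_rot: [[-0.002, 0.959, -0.282], [0.005, -0.282, -0.959], [-1.0, -0.003, -0.004]]
wrist_force: [0.5, -0.8, 0.8]
finger_gap: 0.0506
```

Run:
```python
from m import *
t=snap('top','t3.png')[:,:,::-1];c=snap('scene','s3.png')[:,:,::-1]
a=cv2.resize(t[140:300,150:420],None,fx=1.6,fy=1.6,interpolation=cv2.INTER_CUBIC)
b=cv2.resize(c[180:300,130:280],None,fx=2.4,fy=2.13,interpolation=cv2.INTER_CUBIC)
cv2.imwrite('pics/c6.png',np.hstack([a,b[:a.shape[0]]]) if b.shape[0]>=a.shape[0] else np.hstack([a[:b.shape[0]],b]))
```

```text
(no output)
```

View pics/c6.png

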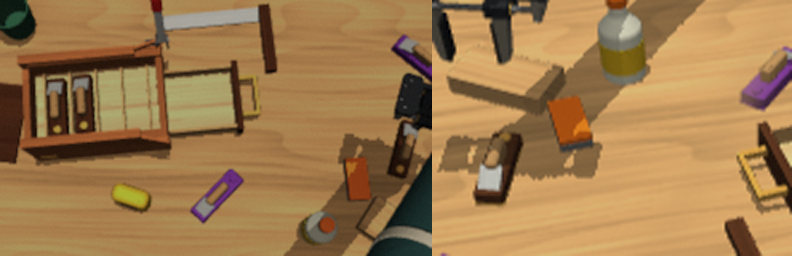

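Request:
{"api": "jog_arm", "payload": {
  "series": [
    [0.1,0.001,-0.001,-0.045,-0.3,0,0],
    [0.1,0,0,-0.045,0,0,0],
    [0.1,0,0,-0.045,0,0,0],
    [0.1,0,0,-0.025,0,0,0],
    [0.1,0,0,0,0,0,0]
  ]
}}

```text
time: 18.48
ee_pos: [0.4931, -0.4577, 0.0533]
tcp_rot: [[0.0, 0.959, -0.282], [-0.003, -0.282, -0.959], [-1.0, 0.001, 0.003]]
wrist_force: [0.7, -0.4, -0.2]
finger_gap: 0.0502
```

Request:
{"api": "jog_arm", "payload": {
  "series": [
    [0.1,0,0,-0.014,0,0,0],
    [0.1,0,0,-0.007,0,0,0],
    [0.1,0,0,0,0,0,0],
    [-1,0,0,0,0,0,0],
    [-1,0,0,0,0,0,0]
  ]
}}

```text
time: 19.1
ee_pos: [0.4934, -0.4582, 0.0331]
tcp_rot: [[0.002, 0.959, -0.282], [-0.004, -0.282, -0.959], [-1.0, 0.003, 0.004]]
wrist_force: [0.0, -0.4, 0.1]
finger_gap: 0.0325
```

Request:
{"api": "jog_arm", "payload": {
  "series": [
    [-1,0,0,0,0,0,0],
    [-1,0,0,0,0,0,0],
    [-1,0,0,0,0,0,0]
  ]
}}

```text
time: 19.48
ee_pos: [0.493, -0.4586, 0.0328]
tcp_rot: [[0.001, 0.959, -0.282], [-0.004, -0.282, -0.959], [-1.0, 0.003, 0.004]]
wrist_force: [-0.7, -1.9, 0.1]
finger_gap: 0.0158
```

Request:
{"api": "jog_arm", "payload": {
  "series": [
    [-1,0,0,0.03,0,0,0],
    [-1,0,0,0.055,0,0,0],
    [-1,0,0,0.055,0,0,0],
    [-1,0,0,0.055,0,0,0],
    [-1,0,0,0.05,0,0,0]
  ]
}}

```text
time: 20.1
ee_pos: [0.493, -0.4573, 0.279]
tcp_rot: [[0.001, 0.959, -0.282], [-0.003, -0.282, -0.959], [-1.0, 0.002, 0.002]]
wrist_force: [0.6, -0.7, -3.1]
finger_gap: 0.0161
```

Request:
{"api": "jog_arm", "payload": {
  "series": [
    [-1,0.0053,0.0463,0,0,0,1.92],
    [-1,0.0053,0.0463,0,0,0,1.92],
    [-1,0.0053,0.0463,0,0,0,1.92],
    [-1,0.0053,0.0463,0,0,0,1.92],
    [-1,0.0053,0.0463,0,0,0,1.92]
  ]
}}

```text
time: 20.72
ee_pos: [0.5192, -0.2243, 0.277]
tcp_rot: [[0.001, 0.993, -0.116], [-0.003, -0.116, -0.993], [-1.0, 0.001, 0.002]]
wrist_force: [2.0, 0.4, -3.5]
finger_gap: 0.0161
```

Request:
{"api": "jog_arm", "payload": {
  "series": [
    [-1,0.0053,0.0463,0,0,0,1.92],
    [-1,0.0053,0.0463,0,0,0,1.92],
    [-1,0.0053,0.0463,0,0,0,1.92],
    [-1,0.0053,0.0463,0,0,0,1.92],
    [-1,0.0053,0.0463,0,0,0,1.92]
  ]
}}

```text
time: 21.35
ee_pos: [0.5454, 0.0068, 0.277]
tcp_rot: [[0.001, 0.999, 0.051], [-0.003, 0.051, -0.999], [-1.0, 0.001, 0.003]]
wrist_force: [1.0, 0.3, -2.9]
finger_gap: 0.0157
```

Request:
{"api": "jog_arm", "payload": {
  "series": [
    [-1,0.0053,0.0463,0,0,0,1.92],
    [-1,0.0053,0.0463,0,0,0,1.92],
    [-1,0,0,0,0,0,0],
    [-1,0,0,0,0,0,0]
  ]
}}

```text
time: 21.85
ee_pos: [0.5562, 0.097, 0.277]
tcp_rot: [[0.001, 0.993, 0.116], [-0.004, 0.116, -0.993], [-1.0, 0.001, 0.004]]
wrist_force: [-0.4, -0.7, -2.5]
finger_gap: 0.0157
```

Final tip height is about 0.097.

Request:
{"api": "jog_arm", "payload": {
  "series": [
    [-1,0,0,-0.05,0.2,0,0],
    [-1,0,0,-0.05,0,0,0],
    [-1,0,0,-0.04,0,0,0],
    [-1,0,0,-0.02,0,0,0],
    [-1,0,0,0,0,0,0]
  ]
}}

```text
time: 22.48
ee_pos: [0.5554, 0.0955, 0.1159]
tcp_rot: [[-0.002, 0.994, 0.113], [-0.001, 0.113, -0.994], [-1.0, -0.002, 0.001]]
wrist_force: [0.2, -0.1, -2.3]
finger_gap: 0.0159
```

Request:
{"api": "jog_arm", "payload": {
  "series": [
    [-1,0,0,-0.008,0,0,0],
    [-1,0,0,-0.006,0,0,0],
    [-1,0,0,-0.003,0,0,0],
    [-1,0,0,0,0,0,0]
  ]
}}

```text
time: 22.98
ee_pos: [0.5567, 0.0976, 0.1007]
tcp_rot: [[0.003, 0.993, 0.116], [0.001, 0.116, -0.993], [-1.0, 0.003, -0.0]]
wrist_force: [0.0, 0.1, -2.2]
finger_gap: 0.0155
```

Request:
{"api": "jog_arm", "payload": {
  "series": [
    [-1,0,0,-0.002,0,0,0],
    [-1,0,0,-0.001,0,0,0],
    [-1,0,0,-0.001,0,0,0],
    [-1,0,0,0,0,0,0]
  ]
}}

```text
time: 23.48
ee_pos: [0.5568, 0.0976, 0.0967]
tcp_rot: [[0.003, 0.993, 0.116], [0.001, 0.116, -0.993], [-1.0, 0.003, -0.0]]
wrist_force: [-0.2, -0.9, -1.0]
finger_gap: 0.0158
```

Request:
{"api": "jog_arm", "payload": {
  "series": [
    [-1,0,0,-0.001,0,0,0],
    [-0.4,0,0,0,0,0,0],
    [-0.4,0,0,0,0,0,0],
    [-0.4,0,0,0.01,0,0,0],
    [-0.4,0,0,0.04,0,0,0]
  ]
}}

```text
time: 24.1
ee_pos: [0.5552, 0.0973, 0.1447]
tcp_rot: [[-0.002, 0.993, 0.116], [0.0, 0.116, -0.993], [-1.0, -0.002, -0.0]]
wrist_force: [0.9, -0.1, 0.3]
finger_gap: 0.0275
```

Request:
{"api": "jog_arm", "payload": {
  "series": [
    [-0.4,0,0,0.05,0,0,0],
    [-0.4,0,0,0.05,0,0,0],
    [-0.4,0,0,0.03,0,0,0],
    [0.5,-0.0124,-0.0466,0,0,0,-0.18],
    [0.5,-0.0124,-0.0466,0,0,0,-0.18]
  ]
}}

```text
time: 24.72
ee_pos: [0.5318, 0.0038, 0.2768]
tcp_rot: [[0.005, 0.994, 0.111], [0.0, 0.111, -0.994], [-1.0, 0.005, 0.0]]
wrist_force: [0.7, -0.0, -0.1]
finger_gap: 0.0453
```

Request:
{"api": "jog_arm", "payload": {
  "series": [
    [0.5,-0.0124,-0.0466,0,0,0,-0.18],
    [0.5,-0.0124,-0.0466,0,0,0,-0.18],
    [0.5,-0.0124,-0.0466,0,0,0,-0.18],
    [0.5,-0.0124,-0.0466,0,0,0,-0.18],
    [0.5,0,0,0,0,0,0]
  ]
}}

```text
time: 25.35
ee_pos: [0.4811, -0.186, 0.2762]
tcp_rot: [[0.003, 0.996, 0.09], [-0.001, 0.09, -0.996], [-1.0, 0.003, 0.001]]
wrist_force: [-0.2, 0.8, -0.8]
finger_gap: 0.0691
```

```bash
python3 look.py t4.png
python3 - <<'E'
from m import *
print('glue cap',onz('top',354,280,.15))
H,S,V=hsv('pics/t4.png');blobs(box((S<100)&(V>60),335,362,268,300),'top',.1,40)
t=cv2.imread('pics/t4.png')
cv2.imwrite('pics/c7.png',cv2.resize(t[140:310,70:450],None,fx=2.1,fy=2.1,interpolation=cv2.INTER_CUBIC))
E
```

```text
soles
[ 325  182   46   90 2889] ctr [ 0.512 -0.293] size [139.3931 281.767 ] ang 179.79904
stone
[366 239  16  26 338] ctr [ 0.4328 -0.3679] size [78.1395 39.49  ] ang 5.2156234
lid
[  85  182   76   60 3293] ctr [0.5456 0.3973] size [242.0519 165.6446] ang 85.024994
glue cap [ 0.3369 -0.2869  0.15  ]
[343 272  18  20 206] ctr [ 0.3363 -0.2884] size [47.4608 52.9923] ang 179.2356
```

View pics/c7.png

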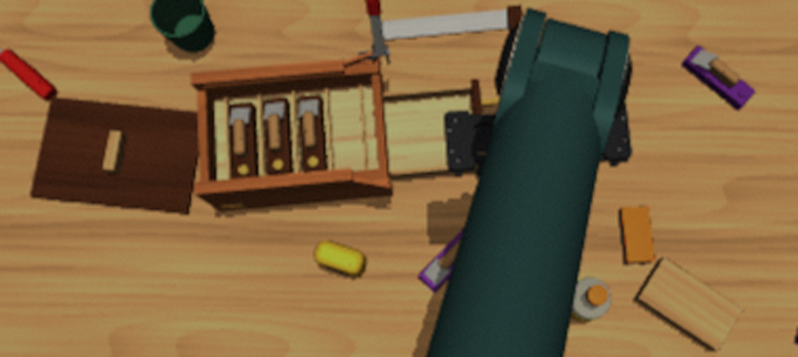

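Request:
{"api": "jog_arm", "payload": {
  "series": [
    [0.5,-0.0121,-0.0455,0,0,0,0],
    [0.5,-0.0121,-0.0455,0,0,0,0],
    [0.5,-0.0121,-0.0455,0,0,0,0],
    [0.5,-0.0121,-0.0455,0,0,0,0],
    [0.5,0,0,-0.04,0,0,0]
  ]
}}

```text
time: 26.02
ee_pos: [0.4351, -0.3679, 0.2381]
tcp_rot: [[0.008, 0.996, 0.093], [-0.005, 0.093, -0.996], [-1.0, 0.008, 0.006]]
wrist_force: [0.0, 0.8, -0.2]
finger_gap: 0.0689
```

Request:
{"api": "jog_arm", "payload": {
  "series": [
    [0.5,0,0,-0.05,0,0,0],
    [0.5,0,0,-0.05,0,0,0],
    [0.5,0,0,-0.05,0,0,0],
    [0.5,0,0,-0.03,0,0,0],
    [0.5,0,0,0,0,0,0]
  ]
}}

```text
time: 26.65
ee_pos: [0.4338, -0.3613, 0.0537]
tcp_rot: [[-0.0, 0.995, 0.1], [0.004, 0.1, -0.995], [-1.0, 0.0, -0.004]]
wrist_force: [-0.6, 0.5, -0.3]
finger_gap: 0.0688
```

Request:
{"api": "jog_arm", "payload": {
  "series": [
    [0.5,-0.001,-0.0067,-0.01,-0.2,0,-0.5],
    [0.5,0,0,-0.02,0,0,0],
    [0.5,0,0,-0.013,0,0,0],
    [0.5,0,0,0,0,0,0],
    [-1,0,0,0,0,0,0]
  ]
}}

```text
time: 27.28
ee_pos: [0.4335, -0.3711, 0.0133]
tcp_rot: [[0.004, 0.996, 0.088], [-0.004, 0.088, -0.996], [-1.0, 0.003, 0.004]]
wrist_force: [0.5, -0.1, -0.1]
finger_gap: 0.0611
```

Request:
{"api": "jog_arm", "payload": {
  "series": [
    [-1,0,0,0,0,0,0],
    [-1,0,0,0,0,0,0],
    [-1,0,0,0,0,0,0]
  ]
}}

```text
time: 27.65
ee_pos: [0.4332, -0.3709, 0.0131]
tcp_rot: [[0.003, 0.996, 0.088], [-0.003, 0.088, -0.996], [-1.0, 0.003, 0.004]]
wrist_force: [-0.5, 0.8, 3.3]
finger_gap: 0.0399
```

Request:
{"api": "jog_arm", "payload": {
  "series": [
    [-1,0,0,0.03,0,0,0],
    [-1,0,0,0.05,0,0,0],
    [-1,0,0,0.05,0,0,0],
    [-1,0,0,0.05,0,0,0],
    [-1,0.0118,0.0256,0.02,0,0,7.63]
  ]
}}

```text
time: 28.28
ee_pos: [0.4446, -0.3477, 0.2157]
tcp_rot: [[0.006, 0.976, 0.219], [-0.007, 0.219, -0.976], [-1.0, 0.004, 0.008]]
wrist_force: [2.3, -0.0, -1.8]
finger_gap: 0.0399
```

Request:
{"api": "jog_arm", "payload": {
  "series": [
    [-1,0.0118,0.0256,0,0,0,7.63],
    [-1,0.0118,0.0256,0,0,0,7.63],
    [-1,0.0118,0.0256,0,0,0,7.63],
    [-1,0.0118,0.0256,0,0,0,7.63],
    [-1,0.0118,0.0256,0,0,0,7.63]
  ]
}}

```text
time: 28.9
ee_pos: [0.5036, -0.2162, 0.2122]
tcp_rot: [[0.003, 0.628, 0.778], [-0.0, 0.778, -0.628], [-1.0, 0.002, 0.002]]
wrist_force: [-0.6, 0.1, -2.1]
finger_gap: 0.0397
```

Request:
{"api": "jog_arm", "payload": {
  "series": [
    [-1,0.0118,0.0256,0,0,0,7.63],
    [-1,0.0118,0.0256,0,0,0,7.63],
    [-1,0.0118,0.0256,0,0,0,7.63],
    [-1,0.0118,0.0256,0,0,0,7.63],
    [-1,0.0118,0.0256,0,0,0,7.63]
  ]
}}

```text
time: 29.52
ee_pos: [0.5625, -0.0884, 0.2122]
tcp_rot: [[0.002, 0.013, 1.0], [0.002, 1.0, -0.013], [-1.0, 0.002, 0.002]]
wrist_force: [-0.5, -0.1, -2.3]
finger_gap: 0.0401
```

Request:
{"api": "jog_arm", "payload": {
  "series": [
    [-1,0.0118,0.0256,0,0,0,7.63],
    [-1,0,0,0,0,0,0]
  ]
}}

```text
time: 29.78
ee_pos: [0.5747, -0.0609, 0.2122]
tcp_rot: [[0.002, -0.119, 0.993], [0.004, 0.993, 0.119], [-1.0, 0.004, 0.003]]
wrist_force: [0.6, 0.2, -1.5]
finger_gap: 0.0397
```

Run:
```python
from m import *
q=np.load('case.npy');inv=lambda w:np.array([[np.cos(q[2]),np.sin(q[2])],[-np.sin(q[2]),np.cos(q[2])]])@(w[:2]-q[:2])
cv=lambda p:(np.array(p)+.5)/5-.5+[160,140]
for p in((675,212),(690,408),(690,190),(709,410)):print('front top',inv(onz('top',*cv(p),.054)))
for p in((470,243),(668,228),(684,398),(480,415)):print('floor',inv(onz('top',*cv(p),.014)))
```

```text
front top [ 0.0545 -0.2566]
front top [-0.0683 -0.2532]
front top [ 0.0677 -0.2672]
front top [-0.0706 -0.2644]
floor [ 0.0584 -0.1286]
floor [ 0.0566 -0.2537]
floor [-0.0534 -0.2526]
floor [-0.0524 -0.1261]
```

Request:
{"api": "jog_arm", "payload": {
  "series": [
    [-1,0.001,-0.009,-0.02,0.2,0.1,0],
    [-1,0,0,-0.05,0,0,0],
    [-1,0,0,-0.05,0,0,0],
    [-1,0,0,-0.03,0,0,0],
    [-1,0,0,0,0,0,0]
  ]
}}

```text
time: 30.4
ee_pos: [0.5723, -0.0745, 0.059]
tcp_rot: [[-0.006, -0.113, 0.994], [0.006, 0.994, 0.113], [-1.0, 0.007, -0.005]]
wrist_force: [0.1, 0.5, -1.3]
finger_gap: 0.0394
```

Request:
{"api": "jog_arm", "payload": {
  "series": [
    [-1,0,0,-0.015,0,0,0],
    [-1,0,0,-0.01,0,0,0],
    [-1,0,0,-0.005,0,0,0],
    [-1,0,0,0,0,0,0]
  ]
}}

```text
time: 30.9
ee_pos: [0.5755, -0.0725, 0.0326]
tcp_rot: [[0.001, -0.116, 0.993], [0.006, 0.993, 0.116], [-1.0, 0.006, 0.002]]
wrist_force: [-0.4, -0.3, -2.4]
finger_gap: 0.0399
```

Request:
{"api": "jog_arm", "payload": {
  "series": [
    [-1,0,0,-0.003,0,0,0],
    [-1,0,0,-0.0015,0,0,0],
    [-1,0,0,-0.001,0,0,0],
    [-1,0,0,0,0,0,0]
  ]
}}

```text
time: 31.4
ee_pos: [0.5756, -0.0725, 0.0272]
tcp_rot: [[0.001, -0.116, 0.993], [0.006, 0.993, 0.116], [-1.0, 0.006, 0.002]]
wrist_force: [0.4, -0.1, -1.8]
finger_gap: 0.0398
```

Request:
{"api": "jog_arm", "payload": {
  "series": [
    [-1,0,0,-0.001,0,0,0],
    [0.13,0,0,0,0,0,0],
    [0.13,0,0,0,0,0,0],
    [0.13,0,0,0.02,0,0,0],
    [0.13,0,0,0.05,0,0,0]
  ]
}}

```text
time: 32.02
ee_pos: [0.5741, -0.0723, 0.0959]
tcp_rot: [[-0.003, -0.116, 0.993], [0.007, 0.993, 0.116], [-1.0, 0.007, -0.002]]
wrist_force: [0.5, -0.4, 0.8]
finger_gap: 0.0519
```

Request:
{"api": "jog_arm", "payload": {
  "series": [
    [0.13,0,0,0.03,-0.3,0,0],
    [-1,0.0041,-0.0347,0,0,0,0],
    [-1,0.0041,-0.0347,0,0,0,0],
    [-1,0.0041,-0.0347,0,0,0,0],
    [-1,0.0041,-0.0347,0,0,0,0]
  ]
}}

```text
time: 32.65
ee_pos: [0.5924, -0.2124, 0.1277]
tcp_rot: [[0.003, -0.116, 0.993], [0.001, 0.993, 0.116], [-1.0, 0.0, 0.003]]
wrist_force: [0.1, 0.3, 0.5]
finger_gap: 0.014
```

Request:
{"api": "jog_arm", "payload": {
  "series": [
    [-1,0,0,-0.03,0,0,0],
    [-1,0,0,-0.03,0,0,0],
    [-1,0,0,0,0,0,0]
  ]
}}

```text
time: 33.02
ee_pos: [0.5905, -0.211, 0.0652]
tcp_rot: [[-0.002, -0.116, 0.993], [0.002, 0.993, 0.116], [-1.0, 0.002, -0.002]]
wrist_force: [1.2, 0.5, -0.3]
finger_gap: 0.0006
```

Run:
```python
from m import *
t=snap('top','t5.png')[:,:,::-1];c=snap('scene','s5.png')[:,:,::-1]
H,S,V=hsv('pics/t5.png');blobs(box(V<75,60,159,170,280),'top',.008,500)
a=cv2.resize(t[140:260,60:360],None,fx=2.2,fy=2.2,interpolation=cv2.INTER_CUBIC)
b=cv2.resize(c[170:290,200:500],None,fx=2.2,fy=2.2,interpolation=cv2.INTER_CUBIC)
cv2.imwrite('pics/c8.png',np.vstack([a,b]))
```

```text
[  85  183   74   59 3148] ctr [0.5445 0.3993] size [238.112  162.4066] ang 85.02471
```

View pics/c8.png

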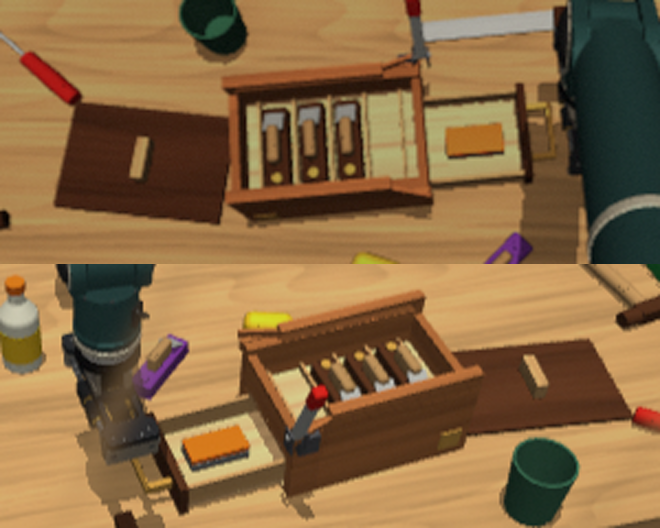

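The stone lies flat in the drawer, and the lid was nudged about 5 cm to around (0.545, 0.395). Next, push the drawer shut.

Request:
{"api": "jog_arm", "payload": {
  "series": [
    [-1,0.0015,0,-0.025,0,0,0],
    [-1,0,0,-0.013,0,0,0],
    [-1,-0.0023,0.02,0,0,0,0],
    [-1,-0.0023,0.02,0,0,0,0],
    [-1,-0.0023,0.02,0,0,0,0]
  ]
}}

```text
time: 33.75
ee_pos: [0.5864, -0.1495, 0.0289]
tcp_rot: [[0.002, -0.117, 0.993], [0.001, 0.993, 0.117], [-1.0, 0.0, 0.002]]
wrist_force: [-0.6, -1.2, -0.8]
finger_gap: 0.0006
```

Request:
{"api": "jog_arm", "payload": {
  "series": [
    [-1,-0.0023,0.02,0,0,0,0],
    [-1,-0.0023,0.02,0,0,0,0],
    [-1,-0.0023,0.02,0,0,0,0],
    [-1,-0.0012,0.01,0,0,0,0],
    [-1,0,0,0,0,0,0]
  ]
}}

```text
time: 34.38
ee_pos: [0.5785, -0.0797, 0.0281]
tcp_rot: [[0.001, -0.117, 0.993], [0.002, 0.993, 0.117], [-1.0, 0.002, 0.002]]
wrist_force: [0.5, -1.1, -1.1]
finger_gap: 0.0001
```

Request:
{"api": "jog_arm", "payload": {
  "series": [
    [-1,-0.001,0.008,0,0,0,0],
    [-1,-0.0006,0.005,0,0,0,0],
    [-1,-0.0002,0.002,0,0,0,0],
    [-1,0,0,0,0,0,0]
  ]
}}

```text
time: 34.88
ee_pos: [0.5765, -0.0661, 0.028]
tcp_rot: [[0.001, -0.115, 0.993], [0.001, 0.993, 0.115], [-1.0, 0.001, 0.001]]
wrist_force: [0.3, -0.0, -0.2]
finger_gap: 0.0004
```

Request:
{"api": "jog_arm", "payload": {
  "series": [
    [-1,-0.0002,0.002,0,0,0,0],
    [-1,0,0,0,0,0,0]
  ]
}}

```text
time: 35.12
ee_pos: [0.5763, -0.0643, 0.0281]
tcp_rot: [[0.001, -0.115, 0.993], [0.001, 0.993, 0.115], [-1.0, 0.001, 0.001]]
wrist_force: [-0.2, -0.2, -0.8]
finger_gap: 0.0006
```

Request:
{"api": "jog_arm", "payload": {
  "series": [
    [-1,-0.0002,0.002,0,0,0,0],
    [-1,0,0,0,0,0,0]
  ]
}}

```text
time: 35.38
ee_pos: [0.5762, -0.0632, 0.0281]
tcp_rot: [[0.001, -0.115, 0.993], [-0.0, 0.993, 0.115], [-1.0, -0.0, 0.001]]
wrist_force: [0.1, -4.4, -1.4]
finger_gap: 0.0006
```

Request:
{"api": "jog_arm", "payload": {
  "series": [
    [-1,-0.0002,0.002,0,0,0,0],
    [-1,-0.0001,0.001,0,0,0,0],
    [-1,0,0,0,0,0,0]
  ]
}}

```text
time: 35.75
ee_pos: [0.5761, -0.0631, 0.0281]
tcp_rot: [[0.001, -0.113, 0.994], [-0.003, 0.994, 0.113], [-1.0, -0.003, 0.001]]
wrist_force: [1.2, -9.2, -0.3]
finger_gap: 0.0005
```

Request:
{"api": "jog_arm", "payload": {
  "series": [
    [-1,0.0012,-0.01,0,0,0,0],
    [-1,0.003,-0.03,0,0,0,0],
    [-1,0,-0.02,0.05,0,0,0],
    [-1,0,0,0.0625,0,0,0],
    [-1,0,0,0.0625,0,0,0]
  ]
}}

```text
time: 36.38
ee_pos: [0.5799, -0.1185, 0.2048]
tcp_rot: [[0.001, -0.116, 0.993], [0.003, 0.993, 0.116], [-1.0, 0.003, 0.001]]
wrist_force: [0.9, -0.3, -0.1]
finger_gap: 0.0004
```

Run:
```python
from m import *
t=snap('top','t6.png')[:,:,::-1]
H,S,V=hsv('pics/t6.png')
m=box(V<75,60,159,150,290).astype(np.uint8)
m=cv2.morphologyEx(m,cv2.MORPH_OPEN,np.ones((9,9),np.uint8))
for z in(.008,.0):blobs(m,'top',z,500)
g=box((V>85),100,150,190,235)
k,l,st,c=cv2.connectedComponentsWithStats(g.astype(np.uint8));print(st[1:][st[1:,4]>20])
cv2.imwrite('pics/c9.png',cv2.resize(t[165:250,70:180],None,fx=7,fy=7,interpolation=cv2.INTER_CUBIC))
```

```text
[  87  188   72   53 3158] ctr [0.5382 0.3956] size [227.9878 151.3213] ang 85.26208
[  87  188   72   53 3158] ctr [0.54   0.3987] size [229.4135 152.2675] ang 85.26208
[[132 190  18   2  25]
 [119 202   9  19 122]]
```

View pics/c9.png

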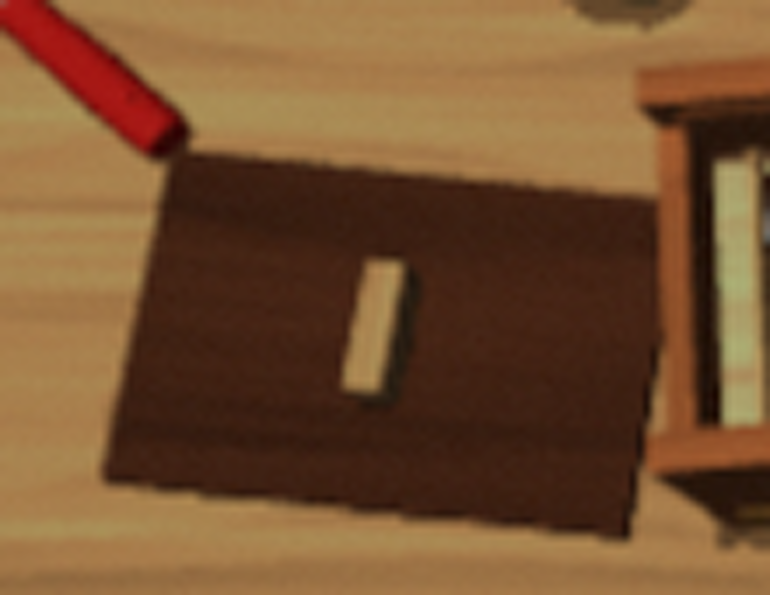

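Run:
```python
from m import *
cv=lambda p:(np.array(p)+.5)/7-.5+[70,165]
C=[onz('top',*cv(p),.008)[:2] for p in((178,150),(105,480),(628,538))]
print(C,'ctr',(C[0]+C[2])/2)
a=C[0]-C[1];b=C[1]-C[2];print(np.linalg.norm(a),np.degrees(np.arctan2(a[1],a[0])),np.linalg.norm(b),np.degrees(np.arctan2(b[1],b[0])))
h=[onz('top',*cv(p),.036)[:2] for p in((365,258),(408,260),(388,398),(343,392))]
print('handle',np.mean(h,0),[np.degrees(np.arctan2(*(h[i]-h[j])[::-1])) for i,j in((0,3),(1,2))])
```

```text
[array([0.6248, 0.5017]), array([0.4734, 0.5153]), array([0.4524, 0.2837])] ctr [0.5386 0.3927]
0.15204250031388644 -5.124431046682532 0.23256592636524098 84.81312169330812
handle [0.5386 0.393 ] [np.float64(-2.9300021799847102), np.float64(-2.0616069404085637)]
```

Request:
{"api": "jog_arm", "payload": {
  "series": [
    [0,-0.0034,0.0426,0,0,0,6.53],
    [0,-0.0034,0.0426,0,0,0,6.53],
    [0,-0.0034,0.0426,0,0,0,6.53],
    [0,-0.0034,0.0426,0,0,0,6.53],
    [0,-0.0034,0.0426,0,0,0,6.53]
  ]
}}

```text
time: 37.05
ee_pos: [0.5626, 0.096, 0.2031]
tcp_rot: [[0.001, -0.637, 0.771], [0.003, 0.771, 0.637], [-1.0, 0.002, 0.002]]
wrist_force: [0.6, -0.1, -0.1]
finger_gap: 0.0458
```

Request:
{"api": "jog_arm", "payload": {
  "series": [
    [0,-0.0034,0.0426,0,0,0,6.53],
    [0,-0.0034,0.0426,0,0,0,6.53],
    [0,-0.0034,0.0426,0,0,0,6.53],
    [0,-0.0034,0.0426,0,0,0,6.53],
    [0,-0.0034,0.0426,0,0,0,6.53]
  ]
}}

```text
time: 37.67
ee_pos: [0.5454, 0.3088, 0.203]
tcp_rot: [[-0.001, -0.952, 0.306], [0.003, 0.306, 0.952], [-1.0, 0.002, 0.002]]
wrist_force: [0.6, 0.7, 0.2]
finger_gap: 0.0454
```

Request:
{"api": "jog_arm", "payload": {
  "series": [
    [0,-0.0034,0.0426,0,0,0,6.53],
    [0,-0.0034,0.0426,0,0,0,6.53],
    [0,0,0,-0.03,0,0,0],
    [0,0,0,0,0,0,0]
  ]
}}

```text
time: 38.17
ee_pos: [0.5375, 0.3917, 0.1706]
tcp_rot: [[-0.005, -0.996, 0.086], [-0.001, 0.086, 0.996], [-1.0, 0.005, -0.001]]
wrist_force: [0.4, -0.5, -0.3]
finger_gap: 0.0462
```

Request:
{"api": "jog_arm", "payload": {
  "series": [
    [0,0.0011,0.0013,-0.04,0,-0.3,0],
    [0,0,0,-0.045,0,0,0],
    [0,0,0,-0.04,0,0,0],
    [0,0,0,-0.015,0,0,0],
    [0,0,0,0,0,0,0]
  ]
}}

```text
time: 38.8
ee_pos: [0.5406, 0.3931, 0.0333]
tcp_rot: [[0.004, -0.996, 0.088], [0.001, 0.088, 0.996], [-1.0, -0.004, 0.002]]
wrist_force: [1.2, 0.3, 1.2]
finger_gap: 0.0456
```

Request:
{"api": "jog_arm", "payload": {
  "series": [
    [0,0,0,-0.008,0,0,0],
    [0,0,0,-0.004,0,0,0],
    [0,0,0,0,0,0,0]
  ]
}}

```text
time: 39.17
ee_pos: [0.5406, 0.3932, 0.0214]
tcp_rot: [[0.005, -0.996, 0.087], [0.001, 0.087, 0.996], [-1.0, -0.005, 0.002]]
wrist_force: [-0.5, 0.6, 0.2]
finger_gap: 0.046
```

Request:
{"api": "jog_arm", "payload": {
  "series": [
    [0,-0.001,0,-0.006,0,0.25,0],
    [0,0,0,0,0,0,0],
    [-1,0,0,0,0,0,0],
    [-1,0,0,0,0,0,0],
    [-1,0,0,0,0,0,0]
  ],
  "squeeze": 45
}}

```text
time: 39.8
ee_pos: [0.5395, 0.3933, 0.0152]
tcp_rot: [[0.0, -0.996, 0.087], [0.002, 0.087, 0.996], [-1.0, -0.0, 0.002]]
wrist_force: [0.1, 1.2, -0.2]
finger_gap: 0.0182
```

Request:
{"api": "jog_arm", "payload": {
  "series": [
    [-1,0,0,0,0,0,0],
    [-1,0,0,0,0,0,0],
    [-1,0,0,0.02,0,0,0],
    [-1,0,0,0.04,0,0,0],
    [-1,0,0,0,0,0,0]
  ]
}}

```text
time: 40.42
ee_pos: [0.541, 0.395, 0.0792]
tcp_rot: [[0.005, -0.996, 0.087], [0.005, 0.087, 0.996], [-1.0, -0.005, 0.006]]
wrist_force: [0.3, 0.8, -2.9]
finger_gap: 0.0176
```

Request:
{"api": "jog_arm", "payload": {
  "series": [
    [-1,0,0,0.05,-0.3,0.3,0],
    [-1,0,0,0.05,0,0,0],
    [-1,0,0,0.05,0,0,0],
    [-1,0,0,0.05,0,0,0],
    [-1,0,0,0.04,0,0,0]
  ]
}}

```text
time: 41.05
ee_pos: [0.5392, 0.3929, 0.3164]
tcp_rot: [[-0.005, -0.996, 0.087], [-0.004, 0.087, 0.996], [-1.0, 0.005, -0.005]]
wrist_force: [-0.1, -0.8, -3.6]
finger_gap: 0.0176
```

Request:
{"api": "jog_arm", "payload": {
  "series": [
    [-1,0.0033,-0.0408,0,0,0,0.89],
    [-1,0.0033,-0.0408,0,0,0,0.89],
    [-1,0.0033,-0.0408,0,0,0,0.89],
    [-1,0.0033,-0.0408,0,0,0,0.89],
    [-1,0.0033,-0.0408,0,0,0,0.89]
  ]
}}

```text
time: 41.68
ee_pos: [0.5554, 0.1873, 0.3141]
tcp_rot: [[-0.006, -1.0, 0.009], [-0.005, 0.009, 1.0], [-1.0, 0.006, -0.005]]
wrist_force: [0.7, 0.1, -3.5]
finger_gap: 0.0181
```

Request:
{"api": "jog_arm", "payload": {
  "series": [
    [-1,0.0033,-0.0408,0,0,0,0.89],
    [-1,0.0033,-0.0408,0,0,0,0.89],
    [-1,0.0033,-0.0408,0,0,0,0.89],
    [-1,0.0033,-0.0408,0,0,0,0.89],
    [-1,0.0033,-0.0408,0,0,0,0.89]
  ]
}}

```text
time: 42.3
ee_pos: [0.5717, -0.0165, 0.3142]
tcp_rot: [[-0.006, -0.998, -0.068], [-0.005, -0.068, 0.998], [-1.0, 0.006, -0.005]]
wrist_force: [0.3, -0.1, -3.4]
finger_gap: 0.0173
```

Request:
{"api": "jog_arm", "payload": {
  "series": [
    [-1,0.0033,-0.0408,0,0,0,0.89],
    [-1,0.0033,-0.0408,0,0,0,0.89],
    [-1,0.0033,-0.0408,0,0,0,0.89],
    [-1,0,0,0,0,0,0]
  ]
}}

```text
time: 42.8
ee_pos: [0.5814, -0.1422, 0.3134]
tcp_rot: [[-0.007, -0.994, -0.107], [-0.006, -0.107, 0.994], [-1.0, 0.008, -0.005]]
wrist_force: [0.5, 0.3, -3.5]
finger_gap: 0.0174
```

Request:
{"api": "jog_arm", "payload": {
  "series": [
    [-1,0.0025,0.0003,-0.05,0.35,-0.4,0.45],
    [-1,0,0,-0.05,0,0,0],
    [-1,0,0,-0.04,0,0,0],
    [-1,0,0,-0.02,0,0,0],
    [-1,0,0,0,0,0,0]
  ]
}}

```text
time: 43.42
ee_pos: [0.5841, -0.1362, 0.1541]
tcp_rot: [[0.001, -0.992, -0.123], [0.002, -0.123, 0.992], [-1.0, -0.001, 0.002]]
wrist_force: [0.4, -0.3, -2.5]
finger_gap: 0.0176
```

Run:
```python
from m import *
s=robot.sense();print(s['ee_pos'],s['tcp_rot'])
t=snap('top','t7.png')[:,:,::-1];c=snap('scene','s7.png')[:,:,::-1]
a=cv2.resize(t[150:260,160:340],None,fx=3,fy=3,interpolation=cv2.INTER_CUBIC)[:, :540]
b=cv2.resize(c[150:270,220:400],None,fx=3,fy=2.2,interpolation=cv2.INTER_CUBIC)
cv2.imwrite('pics/c10.png',np.vstack([a,b]))
```

```text
[ 0.5841 -0.1362  0.1541] [[ 0.0006 -0.9924 -0.1229]
 [ 0.0023 -0.1229  0.9924]
 [-1.     -0.0008  0.0022]]
```

View pics/c10.png

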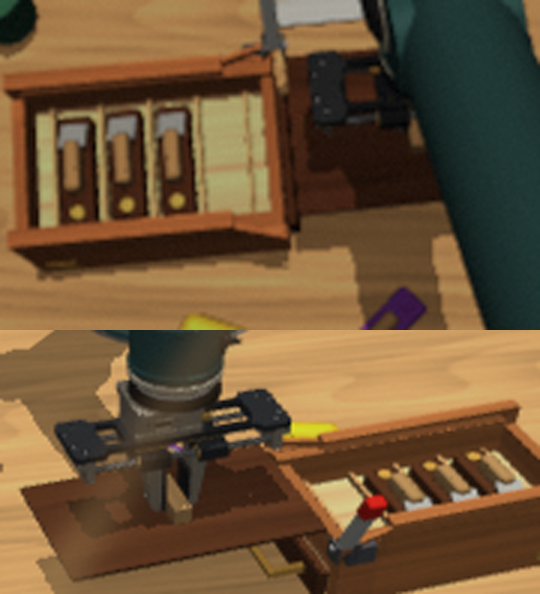

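Request:
{"api": "jog_arm", "payload": {
  "series": [
    [-1,0,0,-0.008,0,0,-0.45],
    [-1,0,0,-0.007,0,0,0],
    [-1,0,0,0,0,0,0]
  ]
}}

```text
time: 43.9
ee_pos: [0.5844, -0.137, 0.1396]
tcp_rot: [[0.002, -0.993, -0.114], [0.001, -0.114, 0.993], [-1.0, -0.002, 0.001]]
wrist_force: [-0.6, 0.4, -4.3]
finger_gap: 0.0182
```

Request:
{"api": "jog_arm", "payload": {
  "series": [
    [-1,-0.0023,0.0199,0,0,0,0],
    [-1,-0.0023,0.0199,0,0,0,0],
    [-1,0,0,0,0,0,0]
  ]
}}

```text
time: 44.28
ee_pos: [0.5802, -0.0934, 0.1407]
tcp_rot: [[0.003, -0.993, -0.12], [0.002, -0.12, 0.993], [-1.0, -0.004, 0.002]]
wrist_force: [-0.0, -0.4, -3.5]
finger_gap: 0.0178
```

Request:
{"api": "jog_arm", "payload": {
  "series": [
    [-1,-0.0024,0.0099,-0.001,-0.1,0.15,-0.3],
    [-1,-0.0012,0.0099,0,0,0,0],
    [-1,0,0,0,0,0,0]
  ]
}}

```text
time: 44.65
ee_pos: [0.5766, -0.0761, 0.1392]
tcp_rot: [[0.0, -0.994, -0.111], [-0.0, -0.111, 0.994], [-1.0, -0.0, -0.0]]
wrist_force: [-0.7, -0.7, -3.1]
finger_gap: 0.0179
```

Request:
{"api": "jog_arm", "payload": {
  "series": [
    [-1,-0.0012,0.0099,0,0,0,0],
    [-1,-0.0012,0.0099,0,0,0,0],
    [-1,0,0,0,0,0,0]
  ]
}}

```text
time: 45.02
ee_pos: [0.5742, -0.0561, 0.1393]
tcp_rot: [[0.0, -0.994, -0.111], [-0.0, -0.111, 0.994], [-1.0, -0.0, -0.0]]
wrist_force: [0.6, -0.5, -3.1]
finger_gap: 0.0179
```

Request:
{"api": "jog_arm", "payload": {
  "series": [
    [-1,-0.0018,0.015,0,0,0,0.15],
    [-1,-0.0017,0.015,0,0,0,0],
    [-1,0,0,0,0,0,0]
  ]
}}

```text
time: 45.4
ee_pos: [0.5707, -0.0251, 0.1394]
tcp_rot: [[0.001, -0.993, -0.115], [0.0, -0.115, 0.993], [-1.0, -0.001, 0.0]]
wrist_force: [0.0, 0.3, -3.4]
finger_gap: 0.0177
```

Request:
{"api": "jog_arm", "payload": {
  "series": [
    [-1,-0.0018,0.015,0,0,0,0],
    [-1,-0.0017,0.015,0,0,0,0],
    [-1,0,0,0,0,0,0]
  ]
}}

```text
time: 45.78
ee_pos: [0.5672, 0.0049, 0.1394]
tcp_rot: [[0.001, -0.993, -0.115], [0.001, -0.115, 0.993], [-1.0, -0.001, 0.001]]
wrist_force: [0.8, 0.6, -2.9]
finger_gap: 0.0179
```

Request:
{"api": "jog_arm", "payload": {
  "series": [
    [-1,-0.0018,0.015,0,0,0,0],
    [-1,-0.0017,0.015,0,0,0,0],
    [-1,0,0,0,0,0,0]
  ]
}}

```text
time: 46.15
ee_pos: [0.5637, 0.0351, 0.1394]
tcp_rot: [[0.001, -0.993, -0.114], [0.001, -0.114, 0.993], [-1.0, -0.001, 0.001]]
wrist_force: [1.8, 2.1, -4.0]
finger_gap: 0.0172
```

Request:
{"api": "jog_arm", "payload": {
  "series": [
    [-1,-0.0017,0.015,0,0,0,0],
    [-1,-0.0016,0.015,0,0,0,0],
    [-1,0,0,0,0,0,0]
  ]
}}

```text
time: 46.52
ee_pos: [0.5603, 0.0652, 0.1394]
tcp_rot: [[0.001, -0.993, -0.114], [0.002, -0.114, 0.993], [-1.0, -0.001, 0.001]]
wrist_force: [2.6, 3.3, -3.0]
finger_gap: 0.0177
```

Request:
{"api": "jog_arm", "payload": {
  "series": [
    [-1,-0.0017,0.015,0,0,0,0],
    [-1,-0.0016,0.015,0,0,0,0],
    [-1,0,0,0,0,0,0]
  ]
}}

```text
time: 46.9
ee_pos: [0.5568, 0.0952, 0.1394]
tcp_rot: [[0.001, -0.993, -0.114], [0.002, -0.114, 0.993], [-1.0, -0.001, 0.002]]
wrist_force: [2.4, 1.6, -2.9]
finger_gap: 0.0181
```

Case y ≈ -0.0265. Approach the stop slowly.

Request:
{"api": "jog_arm", "payload": {
  "series": [
    [-1,-0.0009,0.009,0,0,0,0],
    [-1,-0.0005,0.005,0,0,0,0],
    [-1,0,0,0,0,0,0]
  ]
}}

```text
time: 47.28
ee_pos: [0.5555, 0.1073, 0.1391]
tcp_rot: [[0.0, -0.994, -0.112], [0.0, -0.112, 0.994], [-1.0, -0.0, 0.0]]
wrist_force: [1.7, 0.8, -3.3]
finger_gap: 0.018
```

Request:
{"api": "jog_arm", "payload": {
  "series": [
    [-1,-0.0003,0.003,0,0,0,0],
    [-1,0,0,0,0,0,0]
  ]
}}

```text
time: 47.52
ee_pos: [0.5552, 0.1095, 0.139]
tcp_rot: [[-0.0, -0.994, -0.112], [-0.001, -0.112, 0.994], [-1.0, 0.0, -0.0]]
wrist_force: [1.9, -0.7, -1.8]
finger_gap: 0.0177
```

Request:
{"api": "jog_arm", "payload": {
  "series": [
    [-1,-0.0003,0.003,0,0,0,0],
    [-1,0,0,0,0,0,0]
  ]
}}

```text
time: 47.78
ee_pos: [0.5549, 0.1128, 0.1391]
tcp_rot: [[-0.0, -0.994, -0.112], [-0.0, -0.112, 0.994], [-1.0, 0.0, -0.0]]
wrist_force: [0.1, -0.2, -2.7]
finger_gap: 0.0173
```

Request:
{"api": "jog_arm", "payload": {
  "series": [
    [-1,-0.0003,0.003,0,0,0,0],
    [-1,0,0,0,0,0,0]
  ]
}}

```text
time: 48.02
ee_pos: [0.5546, 0.116, 0.1391]
tcp_rot: [[-0.0, -0.994, -0.112], [-0.0, -0.112, 0.994], [-1.0, 0.0, -0.0]]
wrist_force: [0.3, 0.3, -3.2]
finger_gap: 0.0177
```

Request:
{"api": "jog_arm", "payload": {
  "series": [
    [-1,-0.0003,0.003,0,0,0,0],
    [-1,0,0,0,0,0,0]
  ]
}}

```text
time: 48.28
ee_pos: [0.5544, 0.1184, 0.1391]
tcp_rot: [[0.0, -0.994, -0.112], [-0.001, -0.112, 0.994], [-1.0, 0.0, -0.001]]
wrist_force: [0.3, -0.9, -2.2]
finger_gap: 0.0175
```

Request:
{"api": "jog_arm", "payload": {
  "series": [
    [-1,-0.0003,0.003,0,0,0,0],
    [-1,0,0,0,0,0,0]
  ]
}}

```text
time: 48.52
ee_pos: [0.5547, 0.1187, 0.1391]
tcp_rot: [[0.0, -0.994, -0.11], [-0.005, -0.11, 0.994], [-1.0, 0.0, -0.005]]
wrist_force: [0.4, -6.4, -0.4]
finger_gap: 0.018
```

Request:
{"api": "jog_arm", "payload": {
  "series": [
    [-1,-0.0002,0.002,-0.001,0,0,0],
    [-1,0,0,0,0,0,0]
  ]
}}

```text
time: 48.78
ee_pos: [0.5548, 0.1188, 0.138]
tcp_rot: [[0.0, -0.994, -0.109], [-0.007, -0.109, 0.994], [-1.0, 0.001, -0.007]]
wrist_force: [1.5, -10.4, -0.5]
finger_gap: 0.0174
```

Request:
{"api": "jog_arm", "payload": {
  "series": [
    [-0.3,0,0,0,0,0,0],
    [-0.3,0,0,0,0,0,0],
    [-0.3,0,0,0.02,0,0,0],
    [-0.3,0,0,0.05,0,0,0],
    [-0.3,0,0,0.05,0,0,0]
  ]
}}

```text
time: 49.4
ee_pos: [0.5538, 0.1246, 0.2609]
tcp_rot: [[0.001, -0.994, -0.113], [0.001, -0.113, 0.994], [-1.0, -0.001, 0.001]]
wrist_force: [-0.5, 0.3, -0.7]
finger_gap: 0.0322
```

Run:
```python
from m import *
print(robot.sense()['joint_positions'])
t=snap('top','t8.png')[:,:,::-1];c=snap('scene','s8.png')[:,:,::-1]
q=np.load('case.npy')
# red grip in both views, crude triangulation
P=[]
for n,f in(('top','pics/t8.png'),('scene','pics/s8.png')):
    H,S,V=hsv(f);m=((H<6)|(H>174))&(S>180)&(V>80);m=box(m,225,270,125,165) if n=='top' else box(m,325,365,215,255)
    p=np.argwhere(m)[:,::-1];print(n,len(p),p.mean(0) if len(p) else '');P.append(ray(n,*p.mean(0)))
(c1,d1),(c2,d2)=P
k=np.linalg.lstsq(np.stack([d1,-d2],1),c2-c1,rcond=None)[0]
w=(c1+k[0]*d1+c2+k[1]*d2)/2;print('grip',w,'miss',np.linalg.norm(c1+k[0]*d1-c2-k[1]*d2))
a=w[:2]-q[:2];R=np.array([[np.cos(q[2]),np.sin(q[2])],[-np.sin(q[2]),np.cos(q[2])]]);print('case',R@a)
cv2.imwrite('pics/c11.png',cv2.resize(c[150:290,240:440],None,fx=4,fy=4,interpolation=cv2.INTER_CUBIC))
```

```text
[ 24.4989  25.7114 -53.1885  98.2768  22.1286  67.1693  61.7702]
top 53 [247.1132 140.1698]
scene 76 [343.8684 229.6974]
grip [0.6959 0.0053 0.2317] miss 0.0030906013685619614
case [ 0.1279 -0.1316]
```

View pics/c11.png

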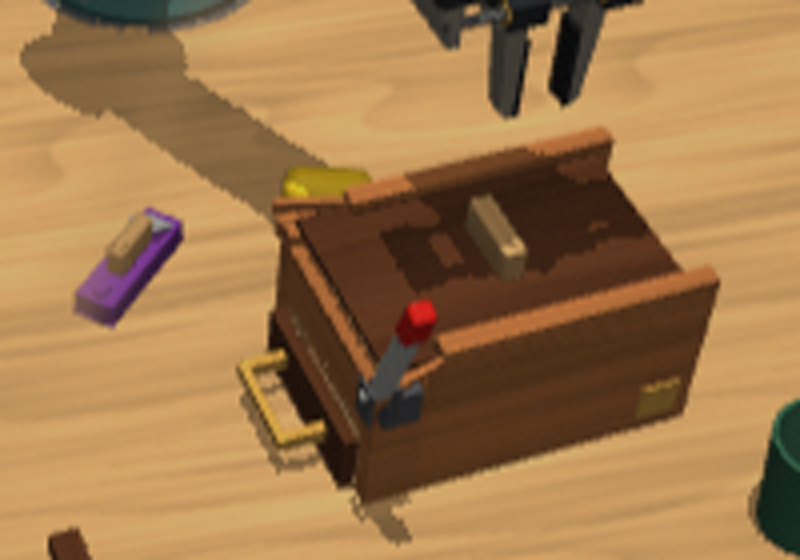

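Request:
{"api": "jog_arm", "payload": {
  "series": [
    [-1,0,0,0.04,0,0,0],
    [-1,0.0387,-0.0225,0,0,0,0],
    [-1,0.0387,-0.0225,0,0,0,0],
    [-1,0.0387,-0.0225,0,0,0,0],
    [-1,0.0387,-0.0225,0,0,0,0]
  ],
  "squeeze": 20
}}

```text
time: 50.12
ee_pos: [0.7099, 0.0333, 0.2988]
tcp_rot: [[0.001, -0.994, -0.112], [0.0, -0.112, 0.994], [-1.0, -0.001, 0.0]]
wrist_force: [-0.7, -0.3, 0.7]
finger_gap: 0.0004
```

Request:
{"api": "jog_arm", "payload": {
  "series": [
    [-1,0.0387,-0.0225,0,0,0,0],
    [-1,0,0,0,0,0,0],
    [-1,0,0,-0.045,0,0,0],
    [-1,0,0,-0.04,0,0,0],
    [-1,0,0,0,0,0,0]
  ]
}}

```text
time: 50.75
ee_pos: [0.7451, 0.0115, 0.2102]
tcp_rot: [[-0.006, -0.994, -0.113], [-0.0, -0.113, 0.994], [-1.0, 0.006, 0.0]]
wrist_force: [-0.3, -0.3, 0.7]
finger_gap: 0.0005
```

Request:
{"api": "jog_arm", "payload": {
  "series": [
    [-1,-0.0199,-0.0023,0,0,0,0],
    [-1,-0.0199,-0.0023,0,0,0,0],
    [-1,-0.015,-0.0017,0,0,0,0],
    [-1,-0.015,-0.0017,0,0,0,0],
    [-1,0,0,0,0,0,0]
  ]
}}

```text
time: 51.38
ee_pos: [0.678, 0.0037, 0.2163]
tcp_rot: [[0.004, -0.994, -0.112], [-0.001, -0.112, 0.994], [-1.0, -0.004, -0.001]]
wrist_force: [0.4, -0.3, -0.2]
finger_gap: 0.0006
```

Request:
{"api": "jog_arm", "payload": {
  "series": [
    [-1,-0.015,-0.0017,0,0,0,0],
    [-1,-0.015,-0.0017,0,0,0,0],
    [-1,-0.015,-0.0017,0,0,0,0],
    [-1,0,0,0,0,0,0]
  ]
}}

```text
time: 51.88
ee_pos: [0.633, -0.0018, 0.2145]
tcp_rot: [[0.002, -0.994, -0.112], [-0.001, -0.112, 0.994], [-1.0, -0.002, -0.001]]
wrist_force: [-0.3, 0.1, -1.1]
finger_gap: 0.0001
```

```bash
cat > clamp.py <<'E'
from m import *
import sys
t=snap('top','tc.png');c=snap('scene','sc.png');q=np.load('case.npy')
P=[]
for n,f in(('top','pics/tc.png'),('scene','pics/sc.png')):
    H,S,V=hsv(f);m=((H<6)|(H>174))&(S>180)&(V>80);m=box(m,225,275,125,230) if n=='top' else box(m,280,375,200,260)
    p=np.argwhere(m)[:,::-1];print(n,len(p),p.mean(0) if len(p) else '')
    if len(p):P.append(ray(n,*p.mean(0)))
R=np.array([[np.cos(q[2]),np.sin(q[2])],[-np.sin(q[2]),np.cos(q[2])]])
if len(P)==2:
    (c1,d1),(c2,d2)=P
    k=np.linalg.lstsq(np.stack([d1,-d2],1),c2-c1,rcond=None)[0]
    w=(c1+k[0]*d1+c2+k[1]*d2)/2;x=R@(w[:2]-q[:2]);print('case',x,w[2],'q',np.arctan2(w[2]-.13,.092-x[0]))
E
python3 clamp.py
```

```text
top 0 
scene 8 [325.75 206.  ]
```

Request:
{"api": "jog_arm", "payload": {
  "series": [
    [-1,-0.0154,-0.0018,-0.004,0,0,0],
    [-1,-0.0154,-0.0018,-0.0085,0,0,0],
    [-1,-0.0098,-0.0011,-0.0085,0,0,0],
    [-1,-0.0098,-0.0011,-0.0085,0,0,0],
    [-1,0,0,0,0,0,0]
  ]
}}

```text
time: 52.6
ee_pos: [0.5814, -0.0081, 0.1828]
tcp_rot: [[-0.002, -0.994, -0.112], [-0.001, -0.112, 0.994], [-1.0, 0.002, -0.001]]
wrist_force: [-0.3, -0.3, 0.1]
finger_gap: 0.0005
```

Request:
{"api": "jog_arm", "payload": {
  "series": [
    [-1,-0.0072,-0.0008,-0.0115,0,0,0],
    [-1,-0.0072,-0.0008,-0.0115,0,0,0],
    [-1,0,0,0,0,0,0]
  ]
}}

```text
time: 52.98
ee_pos: [0.5665, -0.0097, 0.1593]
tcp_rot: [[-0.003, -0.994, -0.112], [-0.001, -0.112, 0.994], [-1.0, 0.003, -0.0]]
wrist_force: [-0.1, -0.1, 0.1]
finger_gap: 0.0003
```

```bash
python3 clamp.py
python3 - <<'E'
import cv2,numpy as np
t=cv2.imread('pics/tc.png');c=cv2.imread('pics/sc.png')
a=cv2.resize(t[130:240,160:310],None,fx=2.65,fy=2.65);b=cv2.resize(c[150:260,260:410],None,fx=2.65,fy=2.65)
cv2.imwrite('pics/c12.png',np.hstack([a,b]))
E
```

```text
top 0 
scene 24 [319.2083 217.875 ]
```

View pics/c12.png

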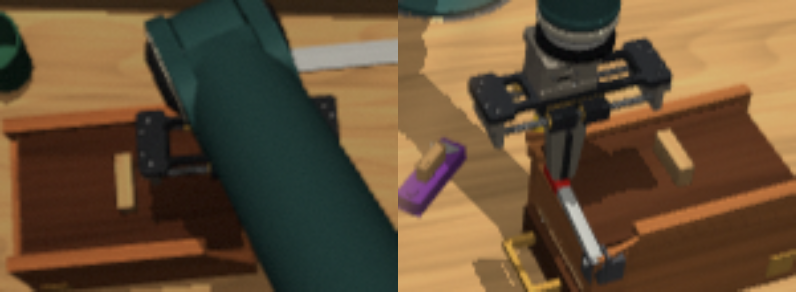

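The bar is following under the fingers at about 15°. Press on down.

Request:
{"api": "jog_arm", "payload": {
  "series": [
    [-1,-0.004,-0.0005,-0.009,0,0,0],
    [-1,-0.002,0,-0.007,0,0,0],
    [-1,0,0,-0.003,0,0,0],
    [-1,0,0,0,0,0,0]
  ]
}}

```text
time: 53.58
ee_pos: [0.5618, -0.01, 0.1413]
tcp_rot: [[-0.0, -0.994, -0.112], [-0.0, -0.112, 0.994], [-1.0, 0.0, -0.0]]
wrist_force: [0.8, 0.2, 0.5]
finger_gap: 0.0004
```

Request:
{"api": "jog_arm", "payload": {
  "series": [
    [-1,0,0,-0.002,0,0,0],
    [-1,0,0,0,0,0,0]
  ]
}}

```text
time: 53.82
ee_pos: [0.562, -0.01, 0.1396]
tcp_rot: [[0.0, -0.994, -0.112], [-0.0, -0.112, 0.994], [-1.0, -0.0, -0.001]]
wrist_force: [0.0, -0.1, -0.4]
finger_gap: 0.0005
```

Request:
{"api": "jog_arm", "payload": {
  "series": [
    [-1,0,0,-0.002,0,0,0],
    [-1,0,0,0,0,0,0]
  ]
}}

```text
time: 54.08
ee_pos: [0.5621, -0.01, 0.1384]
tcp_rot: [[0.001, -0.994, -0.112], [-0.001, -0.112, 0.994], [-1.0, -0.001, -0.001]]
wrist_force: [-1.9, 0.3, 6.7]
finger_gap: 0.0008
```

Request:
{"api": "jog_arm", "payload": {
  "series": [
    [-1,0,0,-0.002,0,0,0],
    [-1,0,0,0,0,0,0]
  ]
}}

```text
time: 54.32
ee_pos: [0.5622, -0.01, 0.1382]
tcp_rot: [[0.001, -0.994, -0.112], [-0.003, -0.112, 0.994], [-1.0, -0.001, -0.003]]
wrist_force: [-7.5, -1.8, 20.5]
finger_gap: 0.0004
```

Request:
{"api": "jog_arm", "payload": {
  "series": [
    [-1,0,0,0.02,0,0,0],
    [-1,0,0,0.05,0,0,0],
    [-1,0,0,0.05,0,0,0],
    [-1,0,0,0.05,0,0,0],
    [-1,-0.01,-0.05,0,0,0,0]
  ]
}}

```text
time: 54.95
ee_pos: [0.5545, -0.0556, 0.3109]
tcp_rot: [[0.01, -0.993, -0.12], [0.0, -0.12, 0.993], [-1.0, -0.01, -0.001]]
wrist_force: [0.5, -1.1, -0.0]
finger_gap: -0.0
```

Request:
{"api": "jog_arm", "payload": {
  "series": [
    [-1,-0.01,-0.05,0,0,0,0],
    [-1,-0.01,-0.05,0,0,0,0],
    [-1,-0.01,-0.05,0,0,0,0],
    [-1,-0.01,-0.05,0,0,0,0],
    [-1,-0.01,-0.05,0,0,0,0]
  ]
}}

```text
time: 55.58
ee_pos: [0.5015, -0.3116, 0.3063]
tcp_rot: [[0.001, -0.994, -0.112], [-0.001, -0.112, 0.994], [-1.0, -0.001, -0.001]]
wrist_force: [0.9, 0.2, -0.5]
finger_gap: 0.0002
```

```bash
python3 clamp.py
python3 - <<'E'
from m import *
t=cv2.imread('pics/tc.png');c=cv2.imread('pics/sc.png')
q=np.load('case.npy');R=np.array([[np.cos(q[2]),np.sin(q[2])],[-np.sin(q[2]),np.cos(q[2])]])
H,S,V=hsv('pics/tc.png')
# brass pull in top view
m=box((H>18)&(H<32)&(S>150)&(V>90),255,320,185,225);p=np.argwhere(m)[:,::-1]
if len(p):
    w=np.array([R@(onz('top',*x,.038)[:2]-q[:2]) for x in p]);print('pull y min',w[:,1].min(),np.percentile(w[:,1],5),len(p))
a=cv2.resize(t[120:260,140:320],None,fx=2.2,fy=2.2,interpolation=cv2.INTER_CUBIC);b=cv2.resize(c[165:305,250:430],None,fx=2.2,fy=2.2,interpolation=cv2.INTER_CUBIC)
full=np.hstack([cv2.resize(t,(396,297)),cv2.resize(c,(396,297))])
cv2.imwrite('pics/c13.png',np.vstack([np.hstack([a,b])[:,:792],full[:290]]))
E
```

```text
top 80 [253.575  199.4375]
scene 64 [318.375  219.4062]
case [-0.0112 -0.1325] 0.13362782277830487 q 0.035138363986842426
pull y min -0.17416835851624562 -0.1733452695295494 123
```

View pics/c13.png

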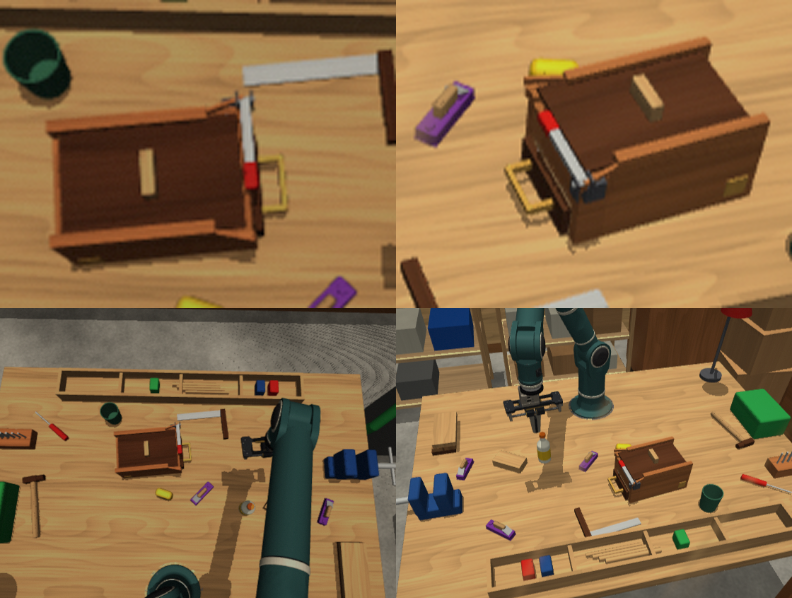

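The clamp is down (q ≈ 0.03 rad, within measuring error), the lid is home, the drawer is shut (pull at 174 mm), and the bystanders are where they were.

```bash
python3 -c "
from station import robot
print(robot.hand_in())"
```

```text
the job is handed in; nothing more can be done
None
```

The plane case is packed and locked, and I handed the job in at about 56 s of robot time.

**What I did**
- Three brown planes were present; I stood them upright in bays 1, 2 and 3 and left the purple lookalikes alone.
- I laid the stone flat in the drawer and pushed the drawer to its stop.
- The lid had been knocked about 5 cm aside during the run, so I located it again. I then slid it along its groove to the stop, and last swung the clamp bar down.

**Last checks**
- **Drawer:** the pull face measured 174 mm from the case centre, against 175 mm when shut.
- **Lid:** it met its stop with about 10 N of push and looked home in the final pictures.
- **Clamp:** it measured about 0.03 rad from fully down, within camera error. It sat firmly at its end stop under about 20 N.
- **Planes and stone:** the pictures showed them correctly placed before the drawer and lid were closed. They are covered now, so I could not check them again.
- **Other tools:** they looked undisturbed in the final pictures; I judged this by eye and did not measure it.
- **Disagreement:** the two cameras put the case's position about 5 mm and its angle about 1.5° apart. I used the combined estimate, and every placement fitted.

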